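# Hang the wash sieve in the bayonet ring of the rinse stand and lock it

## Robot

A 6-joint arm with a two-finger parallel gripper is mounted at the origin on a cart in front of the work surface, level with it; the furniture and walls round the work are solid. World frame = base frame: x ahead of the robot, y to its left, z up, the work surface at z = 0. Lengths are in m, angles in degrees, forces in N, time in s.
With the tool pointing down it reaches from about 0.35 to 0.875 m from the base axis. Payload 4.2 kg.
Tool frame: the origin (TCP) lies between the finger pads; the fingertips stand 8 mm ahead of it and the grasp point (between the pads) lies 11 mm behind it; x points along the fingers, y is the direction in which the jaws open and shut, and the axes are right-handed (so a half turn about x gives the same grasp; the last joint's range is limited). The gripper opens to 87 mm and grips with 3 to 60 N. Pads are 19 mm wide; open, the fingers measure 117 mm over their backs; the gripper's body (75 mm by 190 mm) begins 51 mm behind the grasp point.
Start: joints at [-60.413, 22.042, 0.453, 0, -68.411, -14.817], TCP at [0.159, -0.604, 0.205] pointing down, gripper open.
Joint ranges: [-179.83, 179.83], [-69.29, 118.12], [-61.27, 80.66], [-181.25, 117.63], [-171.15, -9.14], [-177.46, 177.46]. Speed limits (degrees/s): [159.86, 159.86, 180, 180, 180, 180].

## Interface

Orientations are given as a 3x3 rotation matrix whose columns are the frame's x, y, z axes.
In Python, from station import r gives the robot as it stands. The module is installed in compiled form; this text tells all that it offers.
- The arm moves only by the tool move_arm, never from a script. Its argument "increments" is one flat list of numbers, 7 for each row, row after row: the turn, a rotation vector about the tool's x, y, z in degrees, then the shift along the tool's x, y, z in m, then the finger opening in m, from 0 to 0.087. A call has 1 to 12 rows; each row is the pose to reach, as a shift and turn from the pose commanded when the call began, along the tool's axes at that moment; what a row does not reach only later rows make up. A row lasts 1/12 s, in which the tool goes at most 41.7 mm and 7.16 degrees, less where a joint would pass 70% of its speed; a pose out of reach is approached as far as the arm can. A call with a gripper value outside its range is refused whole. The fingers move at their own pace and stop on an object; the grip force is fixed at half the most. Time passes only in rows, so rows that repeat a pose let the fingers close. It gives the time, the measured TCP pose, the force and the opening at its end, in the units of the state.
- r.sense(): the state, without advancing time (a new reading comes with each control period).
- r.capture(name): name is "scene" or "top"; returns the picture (420x560x3 uint8, red, green, blue); there is no depth.
- r.calibration(name): a dict with "fx", "fy", "cx", "cy" (pixels), "rvec" (rotation vector, rad) and "tvec" (3), from world to camera coordinates, as OpenCV has them. Camera axes: x right, y down, z forward; pixel columns grow to the right and rows downward; lengths in m; the calibration is good to about 2 mm. A picture is of the moment at which its call begins. calibration takes no time and is no camera call.
- r.finish_job(): hands the job in, once; it reports no verdict.
The state is a dict: "time_s": time; "joints": joint angles; "joint_velocities": joint speeds; "effort": joint torques, N m; "tcp_pos": TCP position; "ee_rot": TCP orientation; "wrist_force": force on the tool from outside, world axes, zero at the start; "moment": the same for the moment, N m; "gripper_width": opening from 0.0 (shut) to 1.0 (fully open).
Only numpy, scipy, OpenCV 4.12 (cv2) and the standard library are available. Lean on these libraries where they do the work, as an engineer would, in place of code of your own. Each camera call takes 0.05 s, during which the arm holds its last target.

## Task

Hang the small steel wash sieve in the bayonet ring of the rinse stand: let its two lugs down through the entry slots, then turn it clockwise, seen from above, until the lugs drop into the locking notches, and let it go there, upright and locked. Find the notches by feel, turning and pressing with no more than light finger force and never forcing the lugs against the track or the stop; leave the beaker under the ring, the jar and the timer where they are.

Things in the scene. Friction and masses are not known exactly. Their poses are not given: they have to be found in the camera images.
- sieve: Loose wash sieve, bare steel, about 0.18 kg, upright: round cup 40 mm across, 42 high, wire-mesh bottom, two opposite lugs, bail handle above, 88 mm high in all. Origin: centre of the cup's underside; z up, x through both lugs (a half turn makes no difference). Lugs 8 mm wide, 6 high, undersides 24 mm above the origin, reaching out to 33 mm from the axis.
- sieve_handle (a point): Centre of the sieve's grip bar, on its axis, 81 mm above its underside (57 mm above the lugs' undersides); axes as the sieve's. The bar runs along x, the lug line: 42 mm long, 12 mm thick (along y, the way to grip it), 14 mm high. Open space below it down to the cup's rim, 39 mm lower than this point.
- rinse_stand: Fixed stand: dark steel base plate (150 x 100 x 8 mm) and a post carrying a round aluminium bayonet ring, axis upright, top 139 mm above the worktop. Origin: on the worktop under the ring's axis; z up, x through both entry slots, which are open at the top on opposite sides of the ring. The post is 80 mm from the axis, half-way between +x and +y; its top is 2 mm below the ring's top.
- ring_mouth (a point): Centre of the ring's mouth, on its axis, level with its top; axes as the stand's. Bore 44 mm, outside 60 mm. Entry slots at +x and -x, 34 degrees wide (6 degrees play either way for a lug), lead down to the level track 17 mm below this point. A lug turned clockwise (from above) out of its slot runs under a lip whose underside is 6 mm below this point.
- ring_track (a point): Point on the ring's axis level with the track, 17 mm below its mouth; axes as the stand's. With the lugs on the track the handle centre is 57 mm above this point, with 5 mm of headroom. A notch in the track, 6 mm deep, 30 degrees wide (4 degrees play either way), lies 38 to 80 degrees clockwise of each slot, different every time; right behind it a hard stop ends the turn. All rigid.
- catch_beaker: empty glass beaker, 56 mm across and 71 mm high, standing on the stand's base under the ring; bystander. Origin at the centre of its underside.
- small_jar: small white plastic jar, 55 mm across, 69 mm high; loose bystander. Origin at the centre of its underside.
- timer: flat bench timer, 64 x 64 x 19 mm; loose bystander. Origin at the centre of its underside.
Not all that is in view belongs to the job. Leave any red or turquoise look-alike of the sieve alone.

How it is judged:
By the outcome, as a careful person would: the job done as asked, in the order asked, and still so for the second after the job is handed in, with the robot touching nothing.
It also fails if it takes over 72 s, if anything falls off the work surface, if the arm or the gripper's body presses on something with over 40 N, if the wrist force passes 120 N, or if a joint passes its speed limit or range.

## Working session

There is one attempt and no reset: what is moved stays moved. The work goes in short steps, Python scripts to look and compute and a tool call to move; the robot and the scene stay as the last step left them, time stands still between calls to the robot, and variables do not carry over. Pictures are saved under pics/ and viewed, and the job is handed in when it is done.

Besides the shell and the picture viewer there is one more tool, called after "Request:" as name(argument=value, ...) on one line, values as JSON. move_arm: Moves the arm, as the interface text tells. Its arguments: {"type":"object","properties":{"increments":{"type":"array","items":{"type":"number"}}},"required":["increments"]}

```bash
mkdir -p pics; python3 - <<'E'
from station import r
import cv2
for n in("scene","top"):
    im=r.capture(n); cv2.imwrite(f"pics/{n}0.png",im[:,:,::-1]); print(n,{k:__import__('numpy').round(v,4).tolist() for k,v in r.calibration(n).items()})
print(r.sense())
E
```

```text
scene {'fx': 489.1324, 'fy': 489.1324, 'cx': 281.206, 'cy': 213.6904, 'rvec': [1.1117, -2.4927, 0.9038], 'tvec': [0.3463, 0.4109, 0.6628]}
top {'fx': 467.2848, 'fy': 467.2848, 'cx': 278.2802, 'cy': 216.4358, 'rvec': [2.1025, -2.1301, 0.2233], 'tvec': [-0.0546, 0.5789, 1.0944]}
{'time_s': 0.1, 'joints': array([-6.04141768e+01,  2.20873167e+01,  3.87371953e-01, -2.32356468e-02,
       -6.84104520e+01, -1.48175208e+01]), 'joint_velocities': array([ 0.01257569, -0.1124577 ,  0.1691166 ,  0.0879948 ,  0.04223391,
        0.00467992]), 'effort': array([-2.62646881e-04, -3.91690636e+01,  1.87935430e+01,  4.23191607e+00,
        1.34524936e-02, -7.52745109e-05]), 'tcp_pos': array([ 0.15919102, -0.60380168,  0.20396267]), 'ee_rot': array([[-6.23369798e-04, -2.54765590e-01,  9.67002640e-01],
       [ 1.86171914e-03,  9.67000856e-01,  2.54766320e-01],
       [-9.99998073e-01,  1.95910095e-03, -1.28497154e-04]]), 'wrist_force': array([ 0.00319129, -0.31120753, -0.83275705]), 'moment': array([ 0.0012425 ,  0.01541464, -0.01260673]), 'gripper_width': 1.0043279555337417}
```

View pics/scene0.png

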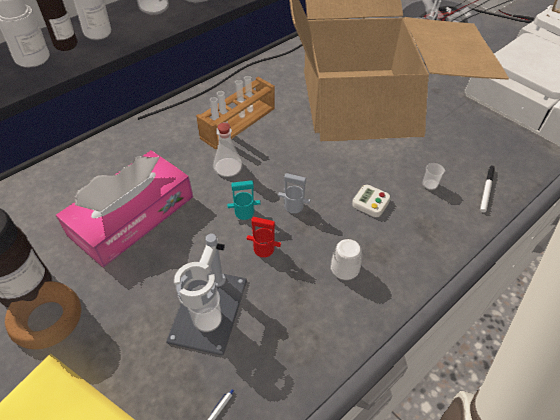

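View pics/top0.png

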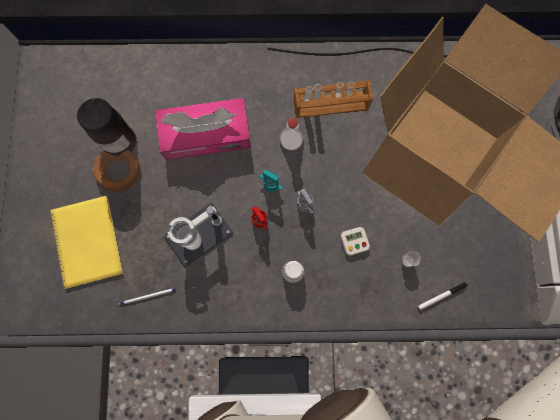

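Candidates for the sieve: red (scene 263,238 / top 259,217), turquoise (scene 243,200 / top 271,181) and bare grey steel (scene 294,194 / top 305,201). Going by the description, I choose the grey one. Next I'll check it in close crops.

```bash
cat > h.py <<'E'
import numpy as np,cv2
from station import r
C={n:r.calibration(n) for n in("scene","top")}
def K(n):
    c=C[n];return np.array([[c['fx'],0,c['cx']],[0,c['fy'],c['cy']],[0,0,1.]])
def RT(n): return cv2.Rodrigues(np.array(C[n]['rvec'],float))[0],np.array(C[n]['tvec'],float).reshape(3)
def proj(n,P):
    R,t=RT(n); q=(np.atleast_2d(P)@R.T+t)@K(n).T; return q[:,:2]/q[:,2:]
def ray(n,uv):
    R,t=RT(n); d=R.T@np.linalg.inv(K(n))@np.array([uv[0],uv[1],1.]); return -R.T@t,d/np.linalg.norm(d)
def plane(n,uv,z):
    o,d=ray(n,uv); return o+d*(z-o[2])/d[2]
def tri(a,b):
    o1,d1=ray("scene",a);o2,d2=ray("top",b)
    s=np.linalg.lstsq(np.c_[d1,-d2],o2-o1,rcond=None)[0]; p,q=o1+d1*s[0],o2+d2*s[1]; return (p+q)/2,np.linalg.norm(p-q)
def crop(im,x0,y0,w,h,f,name):
    c=cv2.resize(im[y0:y0+h,x0:x0+w],None,fx=f,fy=f,interpolation=cv2.INTER_CUBIC)
    for i in range(0,w,10):
        cv2.putText(c,str(x0+i),(i*f,8),0,.3,(0,255,255),1);cv2.line(c,(i*f,10),(i*f,16),(0,255,255),1)
    for i in range(0,h,10):
        cv2.putText(c,str(y0+i),(0,i*f+4),0,.3,(0,255,255),1)
    cv2.imwrite("pics/"+name,c)
E
python3 - <<'E'
from h import *
s=cv2.imread("pics/scene0.png");t=cv2.imread("pics/top0.png")
crop(s,265,160,60,60,10,"s_sieve.png");crop(t,280,175,50,50,11,"t_sieve.png")
crop(s,165,225,90,130,4,"s_stand.png");crop(t,160,195,80,70,8,"t_stand.png")
a=cv2.imread("pics/s_sieve.png");b=cv2.imread("pics/t_sieve.png")
E
```

```text
(no output)
```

View pics/s_sieve.png

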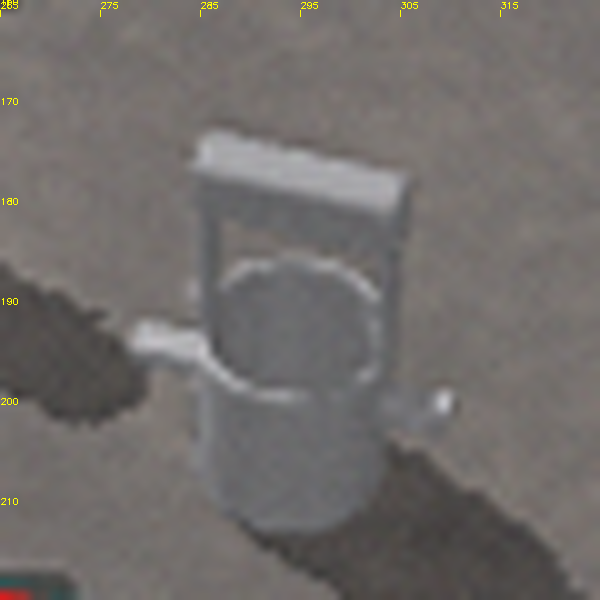

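View pics/t_sieve.png

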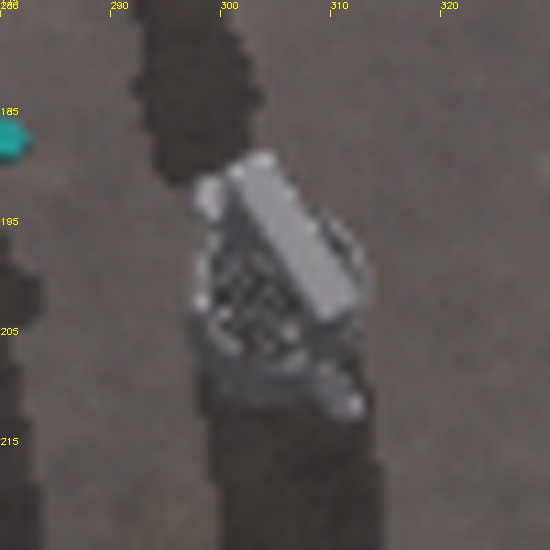

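View pics/s_stand.png

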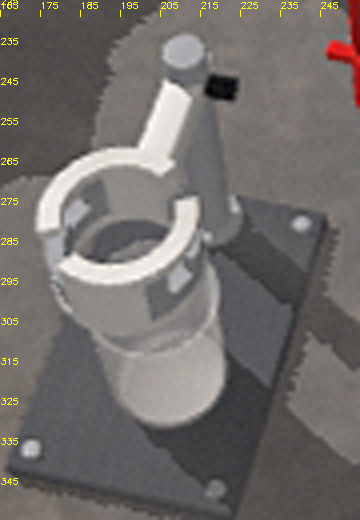

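View pics/t_stand.png

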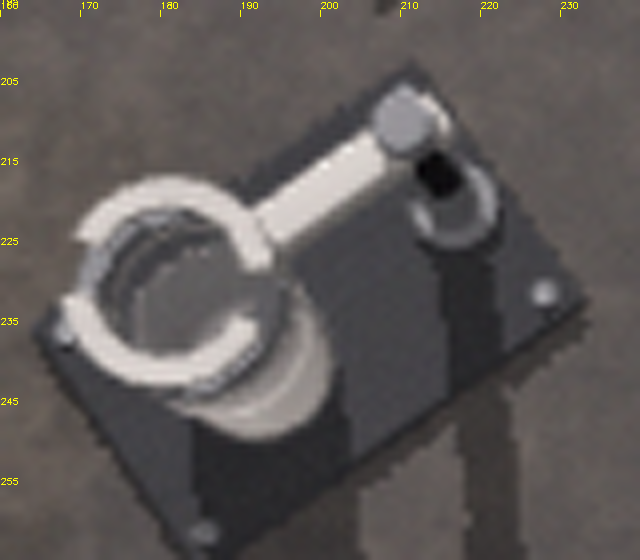

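The crops confirm it. The grey sieve is bare steel with lugs, its grip bar centred near scene (294.6,176.7) and top (306.2,195.8). The ring is white, with slots at about top (169,229) and (191,231).

```bash
python3 - <<'E'
from h import *
from scipy.optimize import least_squares
s=cv2.imread("pics/scene0.png");t=cv2.imread("pics/top0.png")
def q(x,y,f,x0,y0): return (x/f+x0-.5+.5/f,y/f+y0-.5+.5/f)
S=[q(*p,10,265,160) for p in[(210,130),(408,178),(390,213),(195,168)]]
T=[q(*p,11,280,175) for p in[(262,150),(358,295),(322,320),(230,172)]]
for n,L in(("scene",S),("top",T)):
    P=np.array([plane(n,p,.088) for p in L]); print(n,P.mean(0).round(4)); a=P[1]-P[0];b=P[2]-P[3];print("yaw",np.degrees(np.arctan2(a[1],a[0])),np.degrees(np.arctan2(b[1],b[0])),np.linalg.norm(a),np.linalg.norm(P[0]-P[3]))
print("tri",tri(np.mean(S,0),np.mean(T,0)))
for n,im,bx in(("scene",s,(170,255,220,300)),("top",t,(164,212,198,248))):
    g=im.min(2); 
    x0,y0,x1,y1=bx; 
    for th in (185,200):
        ys,xs=np.nonzero(g[y0:y1,x0:x1]>th); P=np.array([plane(n,(x+x0,y+y0),.139)[:2] for x,y in zip(xs,ys)])
        f=lambda p:np.hypot(*(P-p[:2]).T)-.026
        c=P.mean(0)
        for k in range(10):
            o=least_squares(f,c,loss='soft_l1',f_scale=.002); c=o.x
        rr=np.hypot(*(P-c).T); m=(rr<.032)&(rr>.02)
        A=np.degrees(np.arctan2(*(P-c)[m].T[::-1]));h=np.histogram(A,bins=np.arange(-180,181,10))[0]
        print(n,th,c.round(4),m.sum(),len(P),rr.min(),rr[m].max());print(list(zip(range(-180,180,10),h)))
E
```

```text
scene [ 0.6235 -0.1307  0.088 ]
yaw -150.32310161839916 -149.3582178183161 0.04007526631194127 0.010667774530885946
top [ 0.6226 -0.1304  0.088 ]
yaw -148.56834531330654 -150.12816547337238 0.039028707149582856 0.008746823240336309
tri (array([ 0.62254353, -0.13020666,  0.08892857]), np.float64(0.0005841699982814918))
scene 185 [0.5359 0.1601] 400 451 0.020819763984430785 0.03197055372285636
[(-180, np.int64(14)), (-170, np.int64(14)), (-160, np.int64(12)), (-150, np.int64(13)), (-140, np.int64(15)), (-130, np.int64(10)), (-120, np.int64(0)), (-110, np.int64(0)), (-100, np.int64(0)), (-90, np.int64(3)), (-80, np.int64(15)), (-70, np.int64(19)), (-60, np.int64(17)), (-50, np.int64(13)), (-40, np.int64(11)), (-30, np.int64(10)), (-20, np.int64(12)), (-10, np.int64(11)), (0, np.int64(13)), (10, np.int64(12)), (20, np.int64(13)), (30, np.int64(13)), (40, np.int64(12)), (50, np.int64(16)), (60, np.int64(9)), (70, np.int64(0)), (80, np.int64(0)), (90, np.int64(5)), (100, np.int64(13)), (110, np.int64(15)), (120, np.int64(15)), (130, np.int64(18)), (140, np.int64(15)), (150, np.int64(14)), 
[... 1744 characters left out ...]
)), (-170, np.int64(6)), (-160, np.int64(3)), (-150, np.int64(1)), (-140, np.int64(3)), (-130, np.int64(2)), (-120, np.int64(0)), (-110, np.int64(0)), (-100, np.int64(0)), (-90, np.int64(0)), (-80, np.int64(4)), (-70, np.int64(4)), (-60, np.int64(6)), (-50, np.int64(3)), (-40, np.int64(2)), (-30, np.int64(0)), (-20, np.int64(1)), (-10, np.int64(1)), (0, np.int64(0)), (10, np.int64(1)), (20, np.int64(4)), (30, np.int64(4)), (40, np.int64(5)), (50, np.int64(4)), (60, np.int64(0)), (70, np.int64(0)), (80, np.int64(0)), (90, np.int64(0)), (100, np.int64(2)), (110, np.int64(3)), (120, np.int64(2)), (130, np.int64(4)), (140, np.int64(6)), (150, np.int64(4)), (160, np.int64(5)), (170, np.int64(6))]
```

```bash
python3 - <<'E'
from h import *
p=tri((210.6,237.1),(209.9,209.3));print("post",p)
for n,c0,uv in(("scene",(.5359,.1600),(210.6,237.1)),("top",(.5342,.1603),(209.9,209.3))):
    P=plane(n,uv,.137);d=P[:2]-c0;print(n,P,np.hypot(*d),"dir",np.degrees(np.arctan2(d[1],d[0])))
    im=cv2.imread(f"pics/{n}0.png").min(2).astype(np.float32)
    for rad in(.0245,.026,.0275):
        A=np.arange(-180,180,.5);a=np.radians(A)
        uv_=proj(n,np.c_[c0[0]+rad*np.cos(a),c0[1]+rad*np.sin(a),0*a+.139]).astype(np.float32)
        v=cv2.remap(im,uv_[:,:1],uv_[:,1:],cv2.INTER_LINEAR)[:,0]
        th=(np.percentile(v,80)+np.percentile(v,5))/2
        e=np.nonzero(np.diff((v>th).astype(int)))[0];print(rad,th,[A[i] for i in e])
E
```

```text
post (array([0.58102888, 0.09597367, 0.13761802]), np.float64(0.0006569625977419337))
scene [0.58173937 0.09591583 0.137     ] 0.07879104283838025 dir -54.42387710640417
0.0245 169.40634 [np.float64(-120.0), np.float64(-84.5), np.float64(67.0), np.float64(98.5)]
0.026 171.80022 [np.float64(-120.5), np.float64(-84.0), np.float64(66.0), np.float64(78.0), np.float64(83.0), np.float64(98.5)]
0.0275 170.56172 [np.float64(-120.0), np.float64(-83.5), np.float64(66.5), np.float64(77.5), np.float64(88.5), np.float64(96.0)]
top [0.58090768 0.09584337 0.137     ] 0.07960066016569814 dir -54.07151048910439
0.0245 150.99712 [np.float64(-119.0), np.float64(-83.0), np.float64(65.5), np.float64(95.0)]
0.026 148.00644 [np.float64(-118.5), np.float64(-83.0), np.float64(65.5), np.float64(94.0)]
0.0275 147.60811 [np.float64(-120.0), np.float64(-82.0), np.float64(65.0), np.float64(96.5)]
```

```bash
cat >> h.py <<'E'
def yaw(): 
    y=r.sense()['ee_rot'][:,1]; return np.degrees(np.arctan2(y[1],y[0]))
def inc(p,psi):
    s=r.sense();R=s['ee_rot'];a=np.radians(psi)
    y=np.array([np.cos(a),np.sin(a),0]);x=np.array([0,0,-1.]);T=np.c_[x,y,np.cross(x,y)]
    rv=np.degrees(cv2.Rodrigues(R.T@T)[0].ravel());d=R.T@(np.array(p)-s['tcp_pos'])
    print("inc",rv.round(2),d.round(4),"| t",round(s['time_s'],2),"tcp",s['tcp_pos'].round(4),"yaw",round(yaw(),2),"F",s['wrist_force'].round(2),"M",s['moment'].round(3),"w",round(s['gripper_width']*87,1),"q",s['joints'].round(1))
E
python3 -c "
from h import *
inc((.6225,-.1303,.16),120);inc((.6225,-.1303,.205),120)"
```

```text
inc [-1.524e+01  1.000e-02 -1.100e-01] [0.0446 0.3398 0.5687] | t 0.1 tcp [ 0.1592 -0.6038  0.204 ] yaw 104.76 F [ 0.   -0.31 -0.83] M [ 0.001  0.015 -0.013] w 87.4 q [-60.4  22.1   0.4  -0.  -68.4 -14.8]
inc [-1.524e+01  1.000e-02 -1.100e-01] [-4.000e-04  3.398e-01  5.687e-01] | t 0.1 tcp [ 0.1592 -0.6038  0.204 ] yaw 104.76 F [ 0.   -0.31 -0.83] M [ 0.001  0.015 -0.013] w 87.4 q [-60.4  22.1   0.4  -0.  -68.4 -14.8]
```

Request:
move_arm(increments=[-15.2, 0, 0, 0, 0.34, 0.569, 0.06, -15.2, 0, 0, 0, 0.34, 0.569, 0.06, -15.2, 0, 0, 0, 0.34, 0.569, 0.06, -15.2, 0, 0, 0, 0.34, 0.569, 0.06, -15.2, 0, 0, 0, 0.34, 0.569, 0.06, -15.2, 0, 0, 0, 0.34, 0.569, 0.06, -15.2, 0, 0, 0, 0.34, 0.569, 0.06, -15.2, 0, 0, 0, 0.34, 0.569, 0.06, -15.2, 0, 0, 0, 0.34, 0.569, 0.06, -15.2, 0, 0, 0, 0.34, 0.569, 0.06, -15.2, 0, 0, 0, 0.34, 0.569, 0.06, -15.2, 0, 0, 0, 0.34, 0.569, 0.06])

```text
time_s: 1.1
tcp_pos: [0.5098, -0.245, 0.2047]
ee_rot: [[-0.001, -0.5, 0.866], [0.0, 0.866, 0.5], [-1.0, 0.001, -0.0]]
wrist_force: [-0.1, 0.2, 0.4]
gripper_width: 0.688
```

```bash
python3 -c "
from h import *
inc((.6225,-.1303,.13),120)"
```

```text
inc [-0.02 -0.02 -0.03] [0.0747 0.043  0.1549] | t 1.1 tcp [ 0.5098 -0.245   0.2047] yaw 119.98 F [-0.11  0.2   0.35] M [-0.14  -0.063 -0.025] w 59.9 q [ -9.3  16.3  -8.1  -0.  -65.7 -50.8]
```

Request:
move_arm(increments=[0, 0, 0, 0, 0.043, 0.155, 0.06, 0, 0, 0, 0, 0.043, 0.155, 0.06, 0, 0, 0, 0, 0.043, 0.155, 0.06, 0, 0, 0, 0, 0.043, 0.155, 0.06, 0, 0, 0, 0.045, 0.043, 0.155, 0.06, 0, 0, 0, 0.045, 0.043, 0.155, 0.06, 0, 0, 0, 0.045, 0.043, 0.155, 0.06])

```text
time_s: 1.68
tcp_pos: [0.6195, -0.1318, 0.1566]
ee_rot: [[-0.008, -0.5, 0.866], [0.0, 0.866, 0.5], [-1.0, 0.004, -0.007]]
wrist_force: [0.3, -0.3, -0.1]
gripper_width: 0.689
```

```bash
python3 -c "
from h import *
inc((.6225,-.1303,.07),120)
for n,b in (('scene',(255,120,80,80,7)),('top',(275,150,70,70,7))):
    im=r.capture(n)[:,:,::-1]; cv2.imwrite(f'pics/{n}1.png',im); crop(np.ascontiguousarray(im),*b,f'{n}1c.png')
print(proj('scene',[.6225,-.1303,.16]),proj('top',[.6225,-.1303,.16]))
"
```

```text
inc [-0.   -0.41 -0.24] [ 0.0866 -0.0006  0.0039] | t 1.68 tcp [ 0.6195 -0.1318  0.1566] yaw 120.0 F [ 0.31 -0.25 -0.13] M [-0.016 -0.051  0.006] w 59.9 q [  2.6  25.1  -1.9  -0.  -63.5 -62.6]
[[296.07490835 149.54692964]] [[308.11305638 188.07619235]]
```

View pics/scene1c.png

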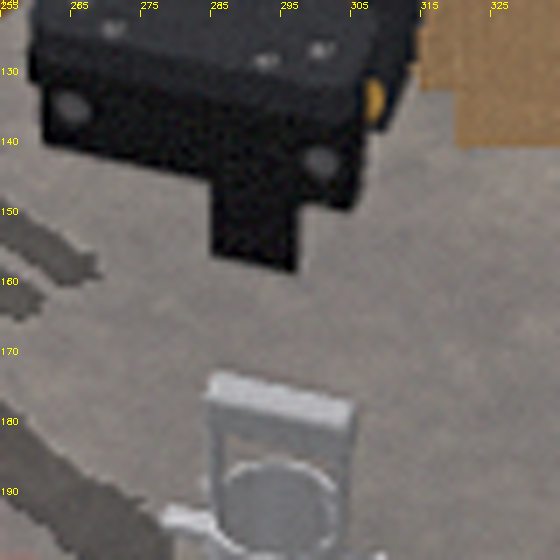

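View pics/top1.png

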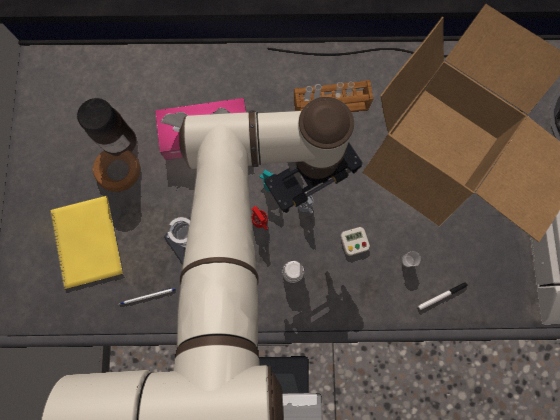

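The gripper is straight above the steel sieve, finger bottom near scene (290,156) and bar at (294,177). I'll descend.

Request:
move_arm(increments=[0, 0, 0, 0.0, 0, 0.001, 0.06, 0, 0, 0, 0.02, 0, 0.001, 0.06, 0, 0, 0, 0.04, 0, 0.001, 0.06, 0, 0, 0, 0.055, 0, 0.001, 0.06, 0, 0, 0, 0.055, 0, 0.001, 0.06])

```text
time_s: 2.2
tcp_pos: [0.6209, -0.1323, 0.1034]
ee_rot: [[-0.004, -0.498, 0.867], [0.001, 0.867, 0.498], [-1.0, 0.002, -0.003]]
wrist_force: [-0.2, 0.8, -1.0]
gripper_width: 0.691
```

```bash
python3 -c "
from h import *
inc((.6225,-.1303,.07),120)"
```

```text
inc [-0.14 -0.16 -0.14] [0.0334 0.0009 0.0025] | t 2.2 tcp [ 0.6209 -0.1323  0.1034] yaw 119.86 F [-0.22  0.76 -1.04] M [-0.     0.064 -0.022] w 60.1 q [  2.5  27.8  -5.6  -0.1 -56.8 -62.6]
```

Request:
move_arm(increments=[0, 0, 0, 0.02, 0.001, 0.002, 0.06, 0, 0, 0, 0.034, 0.001, 0.002, 0.06, 0, 0, 0, 0.034, 0.001, 0.002, 0.06, 0, 0, 0, 0.034, 0.001, 0.002, 0.06])

```text
time_s: 2.53
tcp_pos: [0.6245, -0.1305, 0.0725]
ee_rot: [[0.002, -0.499, 0.866], [-0.001, 0.866, 0.499], [-1.0, -0.001, 0.001]]
wrist_force: [0.4, -0.3, 0.1]
gripper_width: 0.69
```

```bash
python3 -c "
from h import *
inc((.6225,-.1303,.07),120)
for n,b in (('scene',(255,130,80,90,6)),):
    im=r.capture(n)[:,:,::-1]; cv2.imwrite(f'pics/{n}2.png',im); crop(np.ascontiguousarray(im),*b,f'{n}2c.png')
"
```

```text
inc [-0.04  0.06  0.07] [ 0.0025  0.0012 -0.0017] | t 2.53 tcp [ 0.6245 -0.1305  0.0725] yaw 119.96 F [ 0.38 -0.34  0.06] M [ 0.003  0.011 -0.025] w 60.0 q [  2.7  29.8  -7.3   0.  -52.8 -62.8]
```

View pics/scene2c.png

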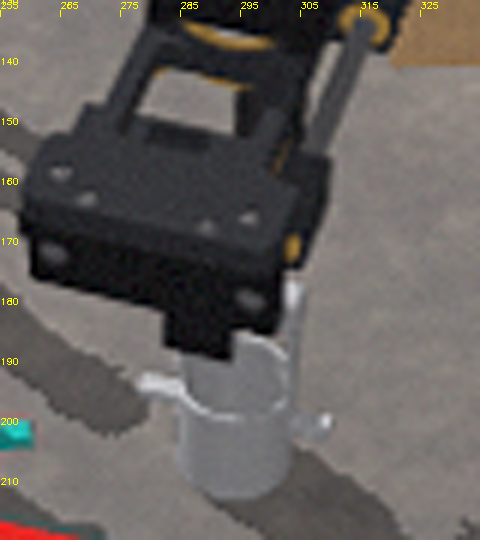

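Request:
move_arm(increments=[0, 0, 0, 0.002, 0.001, -0.001, 0.06, 0, 0, 0, 0.002, 0.001, -0.001, 0.03, 0, 0, 0, 0.002, 0.001, -0.001, 0.02, 0, 0, 0, 0.002, 0.001, -0.001, 0.005, 0, 0, 0, 0.002, 0.001, -0.001, 0.005, 0, 0, 0, 0.002, 0.001, -0.001, 0.005, 0, 0, 0, 0.002, 0.001, -0.001, 0.005, 0, 0, 0, 0.002, 0.001, -0.001, 0.005])

```text
time_s: 3.25
tcp_pos: [0.6225, -0.1295, 0.0689]
ee_rot: [[-0.0, -0.5, 0.866], [-0.0, 0.866, 0.5], [-1.0, 0.0, -0.0]]
wrist_force: [0.4, 0.2, 0.0]
gripper_width: 0.245
```

```bash
python3 -c "
from h import *
inc((.6225,-.1303,.07),120)"
```

```text
inc [-0.03 -0.01 -0.  ] [-0.0011 -0.0007 -0.0004] | t 3.25 tcp [ 0.6225 -0.1295  0.0689] yaw 119.97 F [0.36 0.2  0.  ] M [0.019 0.039 0.038] w 21.3 q [  2.8  29.9  -7.7   0.  -52.4 -62.8]
```

Request:
move_arm(increments=[0, 0, 0, 0, 0, 0, 0.005, 0, 0, 0, 0, 0, 0, 0.005, 0, 0, 0, 0, 0, 0, 0.005, 0, 0, 0, 0, 0, 0, 0.005, 0, 0, 0, 0, 0, 0, 0.005])

```text
time_s: 3.67
tcp_pos: [0.6225, -0.1295, 0.0689]
ee_rot: [[-0.0, -0.5, 0.866], [-0.0, 0.866, 0.5], [-1.0, -0.0, -0.0]]
wrist_force: [1.0, -1.6, -0.7]
gripper_width: 0.121
```

```bash
python3 -c "
from h import *
inc((.6225,-.1303,.25),120)"
```

```text
inc [-0.03 -0.    0.  ] [-0.1811 -0.0007 -0.0004] | t 3.67 tcp [ 0.6225 -0.1295  0.0689] yaw 119.97 F [ 0.99 -1.65 -0.67] M [-0.015  0.028  0.002] w 10.5 q [  2.8  29.9  -7.7   0.  -52.4 -62.8]
```

Request:
move_arm(increments=[0, 0, 0, 0, 0, 0, 0.005, 0, 0, 0, 0, 0, 0, 0.005, 0, 0, 0, -0.02, 0, 0, 0.005, 0, 0, 0, -0.05, 0, 0, 0.005, 0, 0, 0, -0.09, 0, 0, 0.005, 0, 0, 0, -0.13, 0, 0, 0.005, 0, 0, 0, -0.17, 0, 0, 0.005, 0, 0, 0, -0.181, 0, 0, 0.005, 0, 0, 0, -0.181, 0, 0, 0.005])

```text
time_s: 4.42
tcp_pos: [0.6244, -0.1296, 0.2547]
ee_rot: [[0.009, -0.5, 0.866], [-0.0, 0.866, 0.5], [-1.0, -0.005, 0.008]]
wrist_force: [-0.3, 0.2, -1.3]
gripper_width: 0.12
```

```bash
python3 -c "
from h import *
inc((.5345,.1603,.25),170)
im=r.capture('scene')[:,:,::-1]; cv2.imwrite('pics/scene3.png',im)"
```

```text
inc [-50.01   0.3    0.45] [0.0038 0.296  0.067 ] | t 4.42 tcp [ 0.6244 -0.1296  0.2547] yaw 119.99 F [-0.3   0.25 -1.29] M [ 0.     0.    -0.024] w 10.4 q [  2.8  21.4   6.6   0.  -74.7 -62.8]
```

View pics/scene3.png

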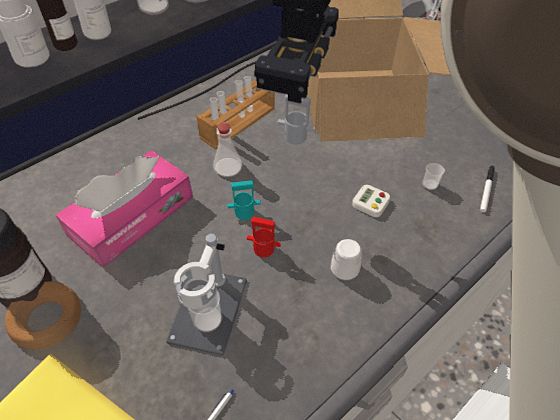

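The sieve is held upright near scene (297,128) and everything else stands where it was. Next I carry it over the ring.

Request:
move_arm(increments=[-6, 0, 0, 0, 0.035, 0.008, 0.005, -12, 0, 0, 0, 0.07, 0.016, 0.005, -18, 0, 0, 0, 0.105, 0.024, 0.005, -24, 0, 0, 0, 0.14, 0.032, 0.005, -30, 0, 0, 0, 0.175, 0.04, 0.005, -36, 0, 0, 0, 0.21, 0.048, 0.005, -42, 0, 0, 0, 0.245, 0.056, 0.005, -48, 0, 0, 0, 0.28, 0.063, 0.005, -50, 0, 0, 0, 0.296, 0.066, 0.005, -50, 0, 0, 0, 0.296, 0.066, 0.005, -50, 0, 0, 0, 0.296, 0.066, 0.005, -50, 0, 0, 0, 0.296, 0.066, 0.005])

```text
time_s: 5.47
tcp_pos: [0.5311, 0.1592, 0.248]
ee_rot: [[-0.003, -0.985, 0.175], [-0.002, 0.175, 0.985], [-1.0, 0.003, -0.002]]
wrist_force: [0.0, -0.2, -1.3]
gripper_width: 0.122
```

```bash
python3 -c "
from h import *
inc((.5345,.1603,.25),170)
im=r.capture('scene')[:,:,::-1]; cv2.imwrite('pics/scene4.png',im);crop(np.ascontiguousarray(im),140,160,120,140,4,'scene4c.png')
im=r.capture('top')[:,:,::-1]; cv2.imwrite('pics/top4.png',im)"
```

```text
inc [-0.08 -0.14 -0.18] [-0.002  -0.0032  0.0017] | t 5.47 tcp [0.5311 0.1592 0.248 ] yaw 169.92 F [ 0.01 -0.16 -1.25] M [ 0.008  0.047 -0.006] w 10.6 q [ 33.4  13.7  -5.3  -0.  -71.2 -43.5]
```

View pics/scene4c.png

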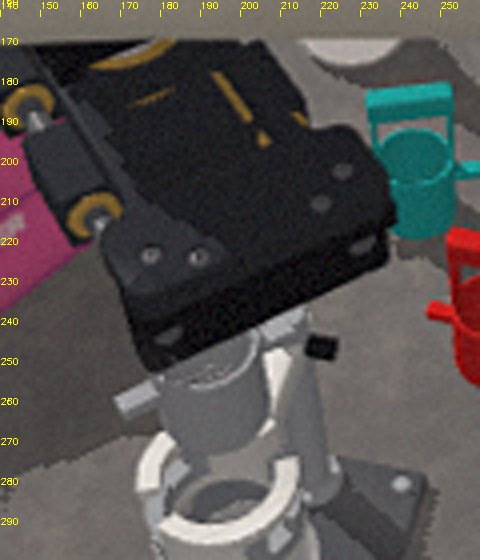

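View pics/top4.png

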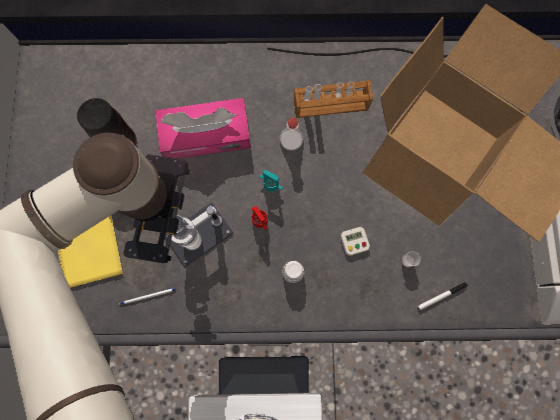

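Request:
move_arm(increments=[0, 0, 0, 0.015, -0.003, 0.001, 0.005, 0, 0, 0, 0.03, -0.003, 0.001, 0.005, 0, 0, 0, 0.03, -0.003, 0.001, 0.005, 0, 0, 0, 0.03, -0.003, 0.001, 0.005, 0, 0, 0, 0.03, -0.003, 0.001, 0.005])

```text
time_s: 5.98
tcp_pos: [0.5356, 0.1598, 0.2207]
ee_rot: [[0.001, -0.985, 0.175], [-0.0, 0.175, 0.985], [-1.0, -0.001, 0.0]]
wrist_force: [-0.8, -0.1, -1.2]
gripper_width: 0.122
```

```bash
python3 -c "
from h import *
inc((.5345,.1603,.216),170)
im=r.capture('scene')[:,:,::-1]; cv2.imwrite('pics/scene5.png',im);crop(np.ascontiguousarray(im),155,225,80,90,6,'scene5c.png')
im=r.capture('top')[:,:,::-1]; cv2.imwrite('pics/top5.png',im);crop(np.ascontiguousarray(im),150,195,80,70,7,'top5c.png')"
```

```text
inc [-0.08  0.01  0.06] [0.0047 0.0012 0.0003] | t 5.98 tcp [0.5356 0.1598 0.2207] yaw 169.92 F [-0.77 -0.12 -1.17] M [0.071 0.033 0.016] w 10.6 q [ 33.2  14.9  -7.6   0.  -67.4 -43.3]
```

View pics/scene5c.png

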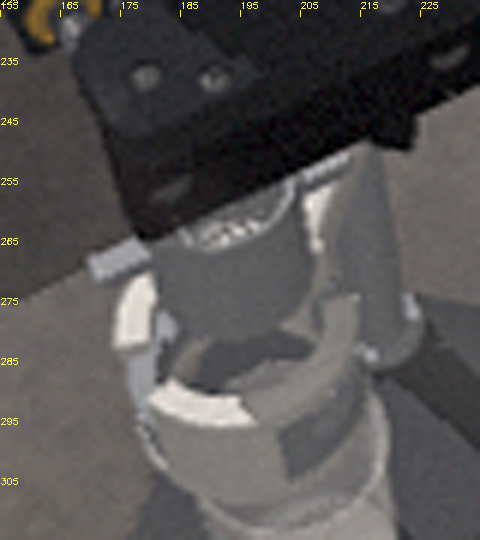

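View pics/top5c.png

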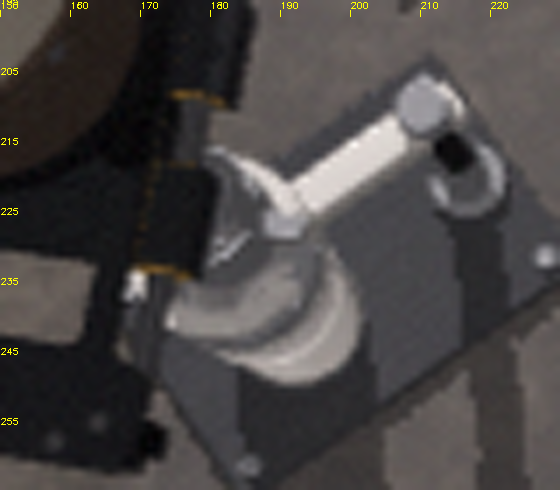

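```bash
python3 -c "
from h import *
s=r.sense();p=s['tcp_pos'];z0=p[2]-.069
a=np.radians(np.arange(0,360,5))
def circ(c,rad,z): return np.c_[c[0]+rad*np.cos(a),c[1]+rad*np.sin(a),0*a+z]
ps=np.radians(80); ax=np.array([np.cos(ps),np.sin(ps),0]);ay=np.array([-ax[1],ax[0],0])
for n,b,f,nm in(('scene',(155,225,80,90),8,'ov_s.png'),('top',(150,195,80,70),8,'ov_t.png')):
    im=cv2.imread(f'pics/{n}5.png');x0,y0,w,h=b
    c=cv2.resize(im[y0:y0+h,x0:x0+w],None,fx=f,fy=f,interpolation=cv2.INTER_CUBIC)
    def dr(P,col,cl=True):
        q=((proj(n,P)-[x0,y0]+.5)*f-.5).round().astype(np.int32); cv2.polylines(c,[q],cl,col,1)
    o=np.array([p[0],p[1],z0])
    dr(circ(o,.02,z0),(0,255,0));dr(circ(o,.02,z0+.042),(0,255,0))
    for sg in(1,-1):
        dr(np.array([o+sg*ax*rr+ay*t+[0,0,.03] for rr,t in((.02,.004),(.033,.004),(.033,-.004),(.02,-.004))]),(0,0,255))
    k=np.array([.5345,.1603,.139]);dr(circ(k,.03,.139),(255,255,0));dr(circ(k,.022,.139),(255,255,0))
    for sg in(1,-1):
      for d in(-17,17):
        e=np.radians(80+d);v=np.array([np.cos(e),np.sin(e),0])*sg;dr(np.array([k+.022*v,k+.03*v]),(255,0,255),False)
    cv2.imwrite('pics/'+nm,c)
"
```

```text
(no output)
```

View pics/ov_s.png

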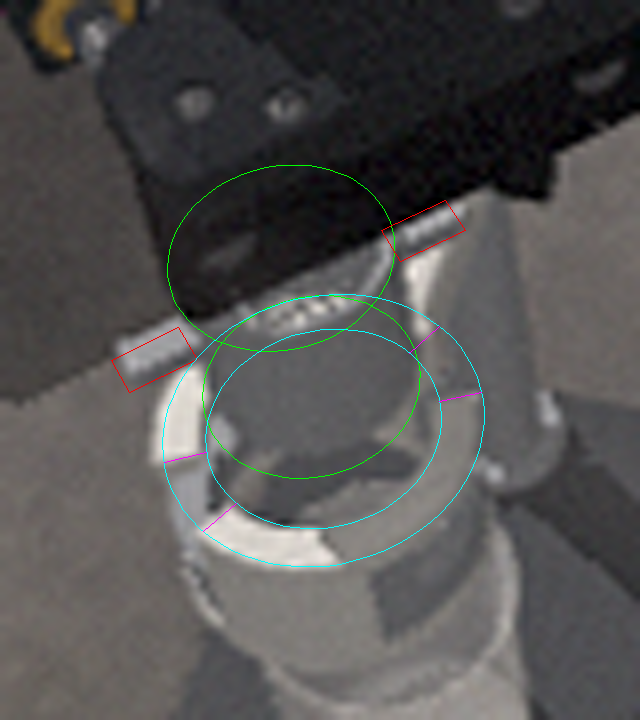

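View pics/ov_t.png

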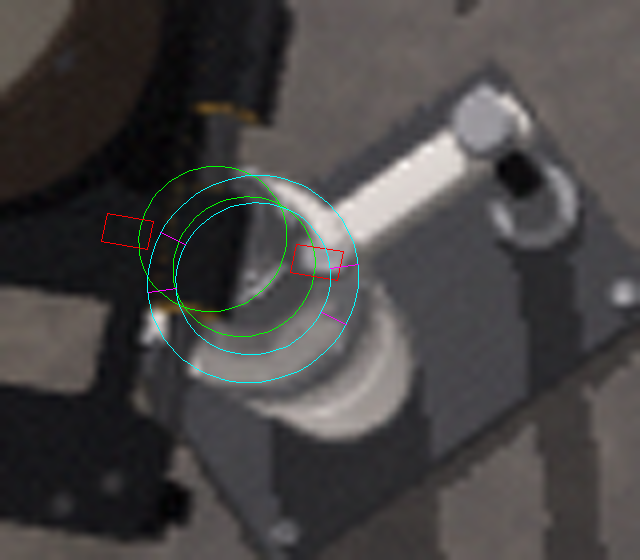

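```bash
cat > ov.py <<'E'
from h import *
import sys
def ov(k,tag,kc={'scene':(.5357,.1600),'top':(.5342,.1603)},psi=80,zoff=.069):
  a=np.radians(np.arange(0,360,5))
  def circ(c,rad,z): return np.c_[c[0]+rad*np.cos(a),c[1]+rad*np.sin(a),0*a+z]
  ps=np.radians(psi); ax=np.array([np.cos(ps),np.sin(ps),0]);ay=np.array([-ax[1],ax[0],0])
  for n,b,f in(('scene',(155,225,80,75),8),('top',(155,205,50,45),12)):
    p=r.sense()['tcp_pos'];z0=p[2]-zoff
    im=np.ascontiguousarray(r.capture(n)[:,:,::-1]);x0,y0,w,h=b;cv2.imwrite(f'pics/{n}{tag}.png',im)
    c=cv2.resize(im[y0:y0+h,x0:x0+w],None,fx=f,fy=f,interpolation=cv2.INTER_CUBIC)
    def dr(P,col,cl=True):
        q=((proj(n,P)-[x0,y0]+.5)*f-.5).round().astype(np.int32); cv2.polylines(c,[q],cl,col,1)
    o=np.array([p[0],p[1],z0])
    dr(circ(o,.02,z0)[::1],(0,255,0))
    for sg in(1,-1):
        dr(np.array([o+sg*ax*rr+ay*t+[0,0,.03] for rr,t in((.02,.004),(.033,.004),(.033,-.004),(.02,-.004))]),(0,0,255))
    kk=np.array([*kc[n],.139]);dr(circ(kk,.03,.139),(255,255,0));dr(circ(kk,.022,.139),(255,255,0))
    cv2.imwrite(f'pics/{n}{tag}o.png',c); print(n,p.round(4))
E
python3 -c "
from ov import *
ov(0,'6')
inc((.5345,.1603,.216),170)"
```

```text
scene [0.5356 0.1603 0.2211]
top [0.5355 0.1604 0.221 ]
inc [-0.04  0.06  0.08] [ 0.0049  0.0008 -0.0003] | t 6.18 tcp [0.5354 0.1604 0.2209] yaw 169.96 F [ 0.33  0.2  -2.39] M [0.065 0.07  0.01 ] w 10.7 q [ 33.3  14.9  -7.6   0.  -67.4 -43.3]
```

View pics/scene6o.png

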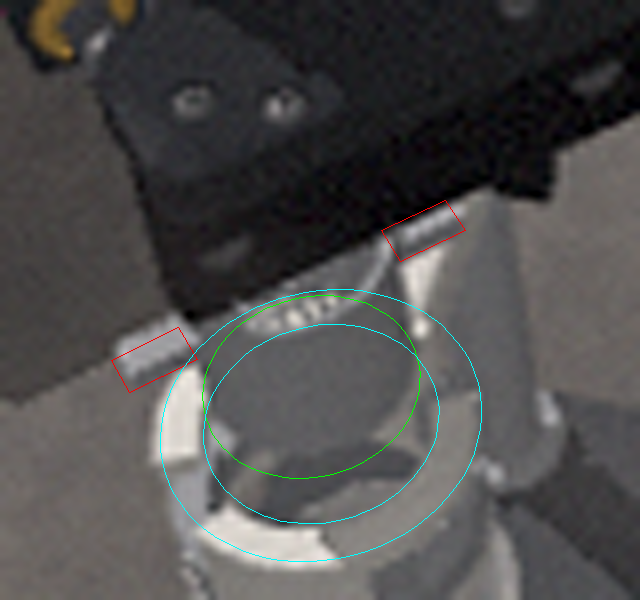

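View pics/top6o.png

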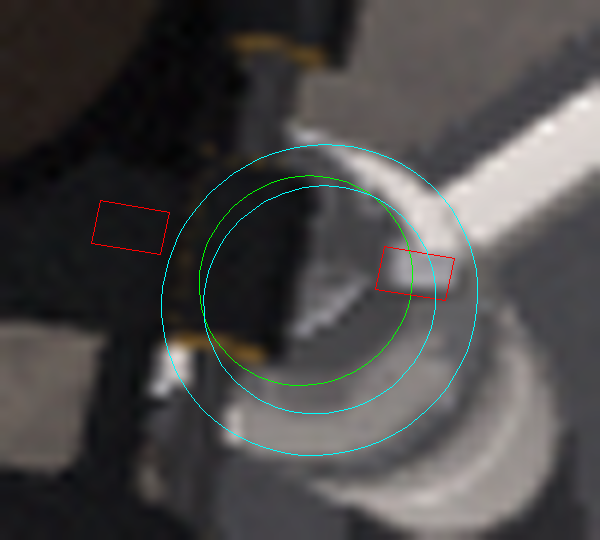

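```bash
python3 - <<'E'
from h import *
from scipy.optimize import least_squares
import scipy.ndimage as nd
out=[]
for n,c0,b,f in(("scene",(.5355,.1602),(168,255,55,50),10),("top",(.5345,.1603),(160,205,50,45),12)):
    im=cv2.imread(f"pics/{n}0.png");g=im.min(2).astype(np.float32)
    A=np.radians(np.arange(-180,180,3));R=np.arange(.016,.037,.0002)
    pts=[]
    for a in A:
        P=np.c_[c0[0]+R*np.cos(a),c0[1]+R*np.sin(a),0*R+.139];uv=proj(n,P).astype(np.float32)
        v=cv2.remap(g,uv[:,:1],uv[:,1:],cv2.INTER_LINEAR)[:,0]
        d=np.gradient(nd.gaussian_filter1d(v,3))
        m=(R>.023)&(R<.029)
        if v[m].max()<190: continue
        i=np.argmin(np.where(R>.027,d,9)); j=np.argmax(np.where(R<.025,d,-9))
        pts.append((np.degrees(a),R[i],-d[i],R[j],d[j]))
    pts=np.array(pts);
    for lab,ri,di in(("out",1,2),("in",3,4)):
        q=pts[pts[:,di]>3];a=np.radians(q[:,0]);X=np.c_[c0[0]+q[:,ri]*np.cos(a),c0[1]+q[:,ri]*np.sin(a)]
        o=least_squares(lambda p:np.hypot(*(X-p[:2]).T)-p[2],[*c0,.03],loss='soft_l1',f_scale=.0005)
        print(n,lab,len(q),o.x.round(4),np.sqrt(np.mean(o.fun**2)).round(5))
    x0,y0,w,h=b
    c=cv2.resize(im[y0:y0+h,x0:x0+w],None,fx=f,fy=f,interpolation=cv2.INTER_CUBIC)
    for rad in(.022,.03):
        a=np.radians(np.arange(0,360,5));P=np.c_[c0[0]+rad*np.cos(a),c0[1]+rad*np.sin(a),0*a+.139]
        q=((proj(n,P)-[x0,y0]+.5)*f-.5).round().astype(np.int32); cv2.polylines(c,[q],True,(255,255,0),1)
    cv2.imwrite(f"pics/{n}0r.png",c)
E
```

```text
scene out 88 [0.5354 0.1616 0.0301] 0.00053
scene in 96 [0.5355 0.1615 0.0219] 0.00023
top out 89 [0.5338 0.162  0.0302] 0.00125
top in 94 [0.5338 0.1618 0.0217] 0.00066
```

View pics/scene0r.png

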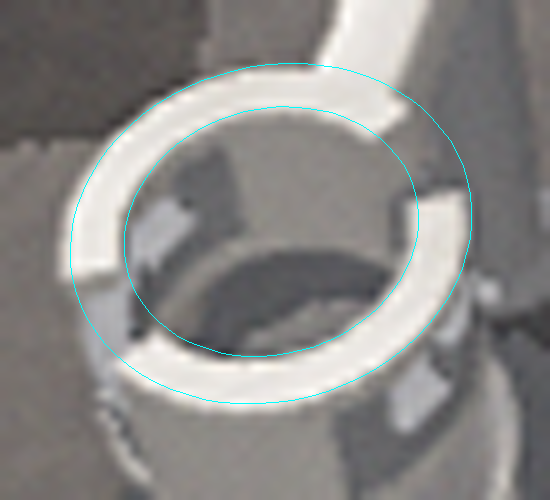

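View pics/top0r.png

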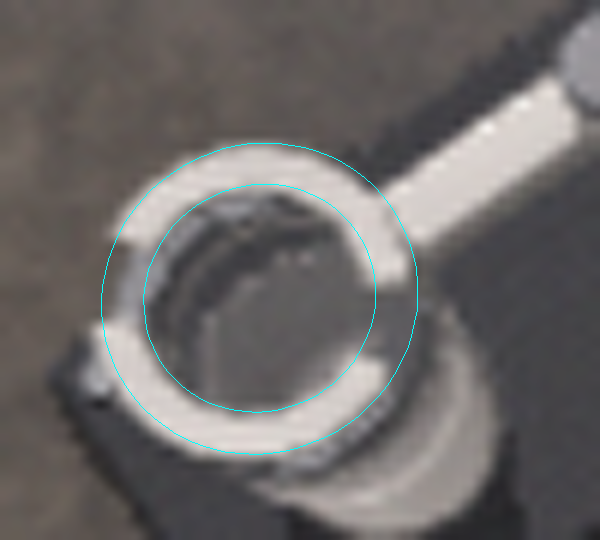

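```bash
python3 - <<'E'
from h import *
n='scene'
P=np.array([.5355,.16,.18]);b=proj(n,P)
for d in np.eye(3)*.001: print("px per mm",(proj(n,P+d)-b).round(2), (proj('top',P+d)-proj('top',P)).round(2))
a=np.radians(np.arange(0,360,5))
for n,c0,b,f in(("scene",(.6235,-.1307),(265,165,55,55),11),("top",(.6226,-.1304),(280,175,50,45),12)):
    im=cv2.imread(f"pics/{n}0.png");x0,y0,w,h=b
    c=cv2.resize(im[y0:y0+h,x0:x0+w],None,fx=f,fy=f,interpolation=cv2.INTER_CUBIC)
    def dr(P,col=(0,255,0)):
        q=((proj(n,P)-[x0,y0]+.5)*f-.5).round().astype(np.int32); cv2.polylines(c,[q],True,col,1)
    for z in(0,.042): dr(np.c_[c0[0]+.02*np.cos(a),c0[1]+.02*np.sin(a),0*a+z])
    e=np.radians(30);ax=np.array([np.cos(e),np.sin(e),0]);ay=np.array([-ax[1],ax[0],0])
    for sg in(1,-1): dr(np.array([[*c0,0]+sg*ax*rr+ay*t+[0,0,.03] for rr,t in((.02,.004),(.033,.004),(.033,-.004),(.02,-.004))]),(0,0,255))
    dr(np.array([[*c0,.088]+ax*rr+ay*t for rr,t in((-.021,.006),(.021,.006),(.021,-.006),(-.021,-.006))]),(255,0,255))
    cv2.imwrite(f"pics/{n}0s.png",c)
E
```

```text
px per mm [[-0.41 -0.43]] [[ 0.01 -0.45]]
px per mm [[-0.57  0.39]] [[-0.46  0.01]]
px per mm [[-0.09 -0.39]] [[-0.09 -0.08]]
```

View pics/scene0s.png

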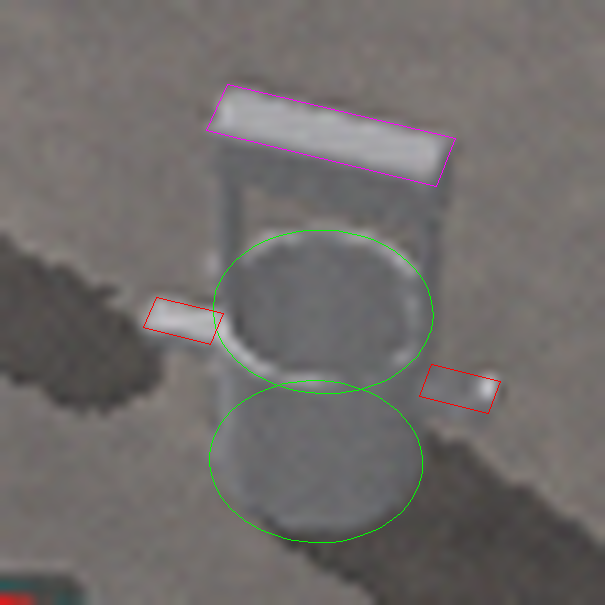

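View pics/top0s.png

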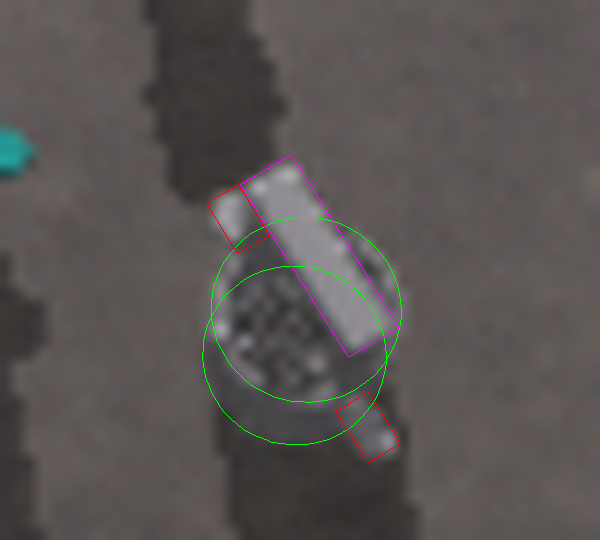

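```bash
python3 -c "
from h import *
inc((.5335,.1629,.214),170.2)"
```

```text
inc [-0.24  0.06  0.08] [0.0069 0.0023 0.0021] | t 6.18 tcp [0.5354 0.1604 0.2209] yaw 169.96 F [ 0.33  0.2  -2.39] M [0.065 0.07  0.01 ] w 10.7 q [ 33.3  14.9  -7.6   0.  -67.4 -43.3]
```

Request:
move_arm(increments=[-0.2, 0, 0, 0.003, 0.0023, 0.0021, 0.005, -0.2, 0, 0, 0.006, 0.0023, 0.0021, 0.005, -0.2, 0, 0, 0.006, 0.0023, 0.0021, 0.005, -0.2, 0, 0, 0.006, 0.0023, 0.0021, 0.005, -0.2, 0, 0, 0.006, 0.0023, 0.0021, 0.005, -0.2, 0, 0, 0.006, 0.0023, 0.0021, 0.005])

```text
time_s: 6.68
tcp_pos: [0.5331, 0.1629, 0.214]
ee_rot: [[0.0, -0.985, 0.171], [0.0, 0.171, 0.985], [-1.0, -0.0, 0.0]]
wrist_force: [0.6, 0.9, -2.5]
gripper_width: 0.126
```

```bash
sed -i 's/o=np.array(\[p\[0\],p\[1\],z0\])/B={"scene":(.002,-.0015),"top":(.0003,-.0009)}[n];o=np.array([p[0]+B[0],p[1]+B[1],z0])/' ov.py; python3 -c "
from ov import *
ov(0,'7',kc={'scene':(.5354,.1616),'top':(.5338,.1619)})
inc((.5335,.1629,.214),170.2)"
```

```text
scene [0.5331 0.1629 0.214 ]
top [0.5331 0.1629 0.214 ]
inc [-0.03  0.    0.01] [ 0.     -0.0003  0.0001] | t 6.78 tcp [0.5331 0.1628 0.214 ] yaw 170.17 F [ 0.41  1.21 -0.96] M [0.003 0.092 0.006] w 10.3 q [ 33.6  15.1  -8.4   0.  -66.5 -43.5]
```

View pics/scene7o.png

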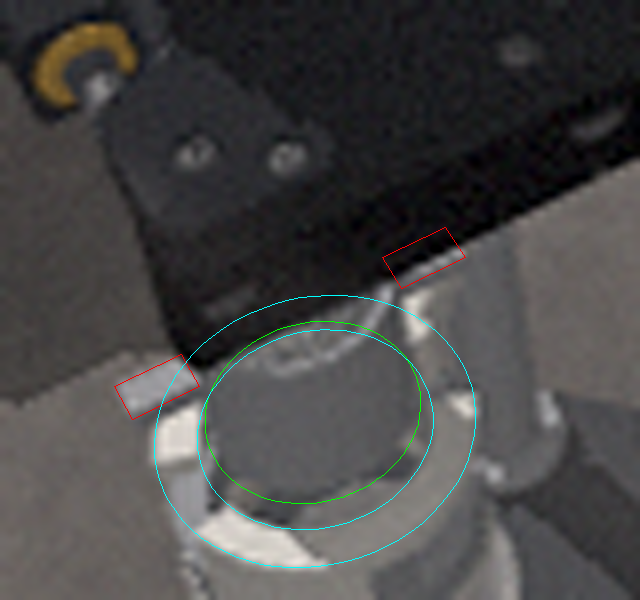

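View pics/top7o.png

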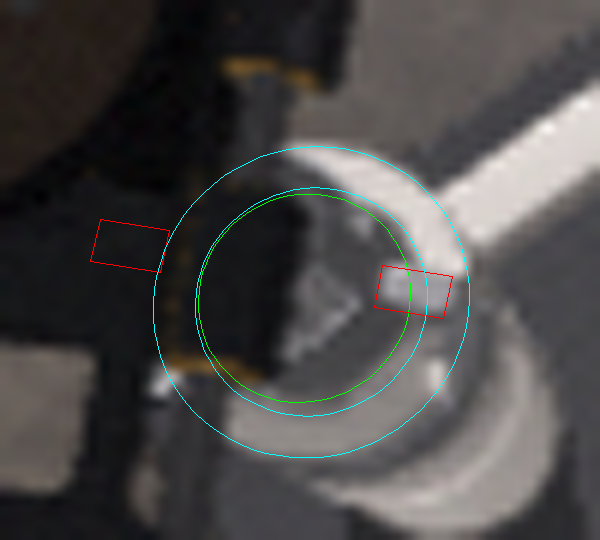

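The overlays match. The cup outline sits inside the ring mouth in both views (scene about (315,412) and top about (305,298) in the zoomed crops). I'll lower the cup into the bore gently.

Request:
move_arm(increments=[0, 0, 0, 0.004, 0, 0, 0.005, 0, 0, 0, 0.008, 0, 0, 0.005, 0, 0, 0, 0.012, 0, 0, 0.005, 0, 0, 0, 0.016, 0, 0, 0.005, 0, 0, 0, 0.02, 0, 0, 0.005, 0, 0, 0, 0.023, 0, 0, 0.005, 0, 0, 0, 0.023, 0, 0, 0.005, 0, 0, 0, 0.023, 0, 0, 0.005])

```text
time_s: 7.45
tcp_pos: [0.533, 0.1628, 0.1907]
ee_rot: [[-0.0, -0.985, 0.171], [-0.0, 0.171, 0.985], [-1.0, 0.0, -0.0]]
wrist_force: [0.5, -0.6, -0.5]
gripper_width: 0.117
```

```bash
python3 -c "
from ov import *
inc((.5335,.1629,.185),170.2)
ov(0,'8',kc={'scene':(.5354,.1616),'top':(.5338,.1619)})
inc((.5335,.1629,.185),170.2)"
```

```text
inc [-0.03 -0.02 -0.01] [ 0.0057 -0.0004  0.0002] | t 7.45 tcp [0.533  0.1628 0.1907] yaw 170.17 F [ 0.48 -0.59 -0.45] M [0.039 0.075 0.005] w 10.2 q [ 33.6  16.1 -10.4   0.  -63.5 -43.5]
scene [0.533  0.1628 0.1907]
top [0.5332 0.1629 0.191 ]
inc [-0.03  0.01  0.03] [ 0.0062 -0.0002  0.    ] | t 7.55 tcp [0.5333 0.1629 0.1912] yaw 170.17 F [-0.3  -0.14 -1.08] M [0.041 0.062 0.048] w 10.2 q [ 33.6  16.1 -10.4   0.  -63.5 -43.5]
```

View pics/scene8o.png

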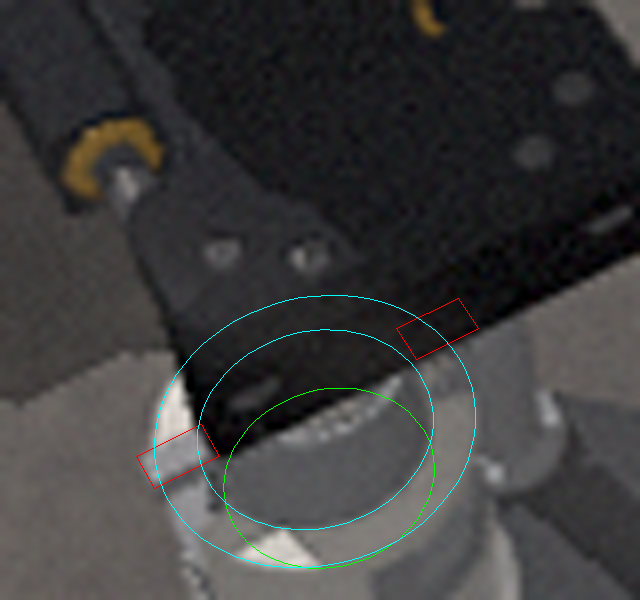

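View pics/top8o.png

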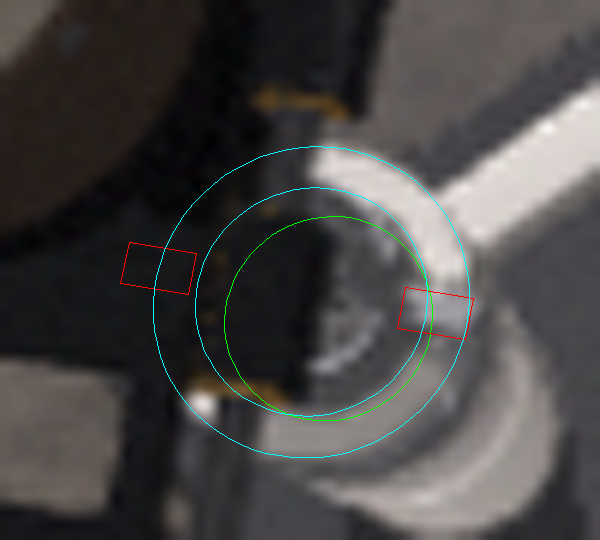

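The cup is in the bore with no contact force, and the lugs line up with the slots (left lug near zoomed scene (175,460)). I'll lower them into the slots.

Request:
move_arm(increments=[0, 0, 0, 0.003, 0, 0, 0.005, 0, 0, 0, 0.006, 0, 0, 0.005, 0, 0, 0, 0.009, 0, 0, 0.005, 0, 0, 0, 0.012, 0, 0, 0.005, 0, 0, 0, 0.012, 0, 0, 0.005])

```text
time_s: 7.97
tcp_pos: [0.5325, 0.1626, 0.178]
ee_rot: [[-0.002, -0.985, 0.171], [-0.001, 0.171, 0.985], [-1.0, 0.001, -0.001]]
wrist_force: [0.3, 0.1, -1.8]
gripper_width: 0.121
```

```bash
python3 -c "
from h import *
inc((.5335,.1629,.170),170.2)"
```

```text
inc [-0.04 -0.06 -0.09] [ 0.008  -0.0009  0.0005] | t 7.97 tcp [0.5325 0.1626 0.178 ] yaw 170.16 F [ 0.3   0.11 -1.84] M [0.021 0.117 0.005] w 10.5 q [ 33.6  16.7 -11.5  -0.  -61.9 -43.5]
```

Request:
move_arm(increments=[0, 0, 0, 0.002, -0.0003, 0, 0.005, 0, 0, 0, 0.004, -0.0003, 0, 0.005, 0, 0, 0, 0.006, -0.0003, 0, 0.005, 0, 0, 0, 0.008, -0.0003, 0, 0.005, 0, 0, 0, 0.008, -0.0003, 0, 0.005, 0, 0, 0, 0.008, -0.0003, 0, 0.005])

```text
time_s: 8.47
tcp_pos: [0.5333, 0.1627, 0.1708]
ee_rot: [[-0.0, -0.985, 0.171], [-0.0, 0.171, 0.985], [-1.0, 0.0, -0.0]]
wrist_force: [-0.2, 0.1, -0.5]
gripper_width: 0.119
```

```bash
python3 -c "
from h import *
inc((.5335,.1629,.167),170.2)"
```

```text
inc [-0.03 -0.01 -0.01] [ 0.0038 -0.0002  0.0002] | t 8.47 tcp [0.5333 0.1627 0.1708] yaw 170.17 F [-0.24  0.09 -0.52] M [0.058 0.058 0.032] w 10.3 q [ 33.6  17.1 -12.1   0.  -60.8 -43.5]
```

Now to feel for the track, in half-millimetre steps.

Request:
move_arm(increments=[0, 0, 0, 0.001, 0, 0, 0.005, 0, 0, 0, 0.0015, 0, 0, 0.005, 0, 0, 0, 0.002, 0, 0, 0.005, 0, 0, 0, 0.0025, 0, 0, 0.005, 0, 0, 0, 0.0025, 0, 0, 0.005, 0, 0, 0, 0.0025, 0, 0, 0.005])

```text
time_s: 8.97
tcp_pos: [0.5334, 0.1628, 0.1684]
ee_rot: [[-0.0, -0.985, 0.171], [-0.0, 0.171, 0.985], [-1.0, 0.0, -0.0]]
wrist_force: [0.4, 0.4, -0.5]
gripper_width: 0.118
```

Request:
move_arm(increments=[0, 0, 0, 0.0005, 0, 0, 0.005, 0, 0, 0, 0.0005, 0, 0, 0.005, 0, 0, 0, 0.0005, 0, 0, 0.005])

```text
time_s: 9.22
tcp_pos: [0.5333, 0.1628, 0.1679]
ee_rot: [[-0.0, -0.985, 0.171], [-0.0, 0.171, 0.985], [-1.0, 0.0, -0.0]]
wrist_force: [0.3, 0.6, -1.0]
gripper_width: 0.121
```

Request:
move_arm(increments=[0, 0, 0, 0.0005, 0, 0, 0.005, 0, 0, 0, 0.0005, 0, 0, 0.005, 0, 0, 0, 0.0005, 0, 0, 0.005])

```text
time_s: 9.47
tcp_pos: [0.5333, 0.1628, 0.1674]
ee_rot: [[-0.0, -0.985, 0.171], [-0.0, 0.171, 0.985], [-1.0, 0.0, -0.0]]
wrist_force: [-0.2, -0.0, -1.2]
gripper_width: 0.12
```

Request:
move_arm(increments=[0, 0, 0, 0.0005, 0, 0, 0.005, 0, 0, 0, 0.0005, 0, 0, 0.005, 0, 0, 0, 0.0005, 0, 0, 0.005])

```text
time_s: 9.72
tcp_pos: [0.5333, 0.1628, 0.1669]
ee_rot: [[-0.0, -0.985, 0.171], [-0.0, 0.171, 0.985], [-1.0, 0.0, -0.0]]
wrist_force: [-0.3, 0.0, -2.4]
gripper_width: 0.122
```

Request:
move_arm(increments=[0, 0, 0, 0.0005, 0, 0, 0.005, 0, 0, 0, 0.0005, 0, 0, 0.005, 0, 0, 0, 0.0005, 0, 0, 0.005])

```text
time_s: 9.97
tcp_pos: [0.5336, 0.1629, 0.1668]
ee_rot: [[0.001, -0.985, 0.171], [0.0, 0.171, 0.985], [-1.0, -0.001, 0.0]]
wrist_force: [0.5, 0.2, 0.6]
gripper_width: 0.117
```

```bash
python3 -c "
from h import *
inc((.5335,.1629,.167),170.2)"
```

```text
inc [-0.03  0.02  0.03] [-0.0002  0.0001  0.    ] | t 9.97 tcp [0.5336 0.1629 0.1668] yaw 170.17 F [0.47 0.19 0.57] M [-0.001  0.185 -0.015] w 10.2 q [ 33.6  17.3 -12.4   0.  -60.2 -43.5]
```

The lugs touched the track at TCP z of about 0.1668, with about 2 N. Now I turn clockwise (+x of the tool) with light pressure.

Request:
move_arm(increments=[3, 0, 0, 0, 0, 0, 0.005, 6, 0, 0, 0, 0, 0, 0.005, 9, 0, 0, 0, 0, 0, 0.005, 12, 0, 0, 0, 0, 0, 0.005, 12, 0, 0, 0, 0, 0, 0.005])

```text
time_s: 10.38
tcp_pos: [0.5336, 0.1628, 0.1668]
ee_rot: [[0.001, -0.928, 0.373], [0.0, 0.373, 0.928], [-1.0, -0.001, 0.0]]
wrist_force: [-0.1, 0.0, 0.2]
gripper_width: 0.118
```

```bash
python3 -c "
from h import *
inc((.5335,.1629,.167),170.2-15)"
```

```text
inc [2.92 0.03 0.03] [-0.0002  0.0001  0.    ] | t 10.38 tcp [0.5336 0.1628 0.1668] yaw 158.12 F [-0.09  0.02  0.18] M [0.02  0.086 0.047] w 10.3 q [ 33.6  17.3 -12.4   0.  -60.2 -55.5]
```

Request:
move_arm(increments=[3, 0, 0, 0, 0, 0, 0.005, 6, 0, 0, 0, 0, 0, 0.005, 9, 0, 0, 0, 0, 0, 0.005, 12, 0, 0, 0, 0, 0, 0.005, 15, 0, 0, 0, 0, 0, 0.005, 15, 0, 0, 0, 0, 0, 0.005])

```text
time_s: 10.88
tcp_pos: [0.5336, 0.1628, 0.1667]
ee_rot: [[0.001, -0.801, 0.599], [0.0, 0.599, 0.801], [-1.0, -0.0, 0.001]]
wrist_force: [-0.5, -1.2, 0.6]
gripper_width: 0.121
```

```bash
python3 -c "
from ov import *
inc((.5335,.1629,.167),170.2-40)
ov(0,'9',kc={'scene':(.5354,.1616),'top':(.5338,.1619)},psi=yaw()-90)"
```

```text
inc [13.    0.03  0.02] [-0.0003  0.0001 -0.    ] | t 10.88 tcp [0.5336 0.1628 0.1667] yaw 143.2 F [-0.51 -1.19  0.65] M [ 0.015 -0.032 -0.02 ] w 10.5 q [ 33.6  17.3 -12.4   0.  -60.2 -70.4]
scene [0.5336 0.1628 0.1667]
top [0.5336 0.1629 0.1668]
```

View pics/scene9o.png

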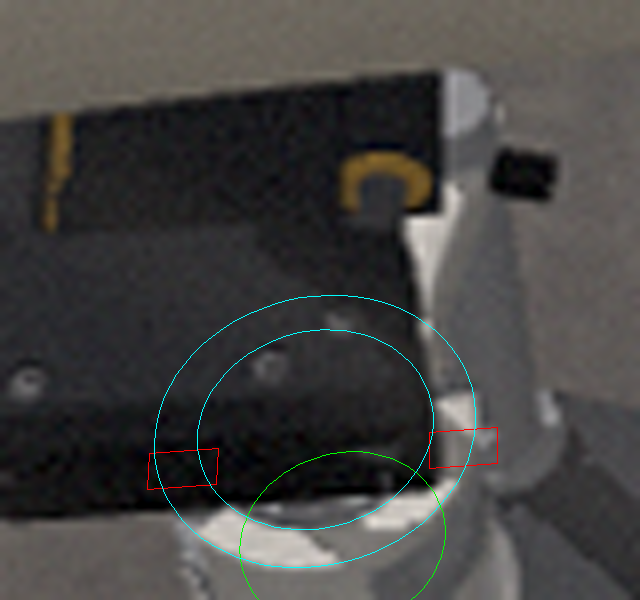

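Request:
move_arm(increments=[3, 0, 0, 0.0003, 0, 0, 0.005, 6, 0, 0, 0.0006, 0, 0, 0.005, 6, 0, 0, 0.0006, 0, 0, 0.005])

```text
time_s: 11.23
tcp_pos: [0.5339, 0.1629, 0.1667]
ee_rot: [[0.002, -0.734, 0.679], [0.0, 0.679, 0.734], [-1.0, -0.001, 0.001]]
wrist_force: [0.6, -1.0, 3.0]
gripper_width: 0.121
```

Request:
move_arm(increments=[1.5, 0, 0, 0, 0, 0, 0.005, 3, 0, 0, 0, 0, 0, 0.005, 3, 0, 0, 0, 0, 0, 0.005])

```text
time_s: 11.48
tcp_pos: [0.5339, 0.1629, 0.1666]
ee_rot: [[0.002, -0.698, 0.716], [0.0, 0.716, 0.698], [-1.0, -0.001, 0.001]]
wrist_force: [-0.9, 0.3, 3.8]
gripper_width: 0.12
```

Request:
move_arm(increments=[1.5, 0, 0, 0, 0, 0, 0.005, 3, 0, 0, 0, 0, 0, 0.005, 3, 0, 0, 0, 0, 0, 0.005])

```text
time_s: 11.73
tcp_pos: [0.534, 0.163, 0.1666]
ee_rot: [[0.002, -0.66, 0.751], [0.0, 0.751, 0.66], [-1.0, -0.001, 0.002]]
wrist_force: [0.5, -1.1, 4.6]
gripper_width: 0.121
```

```bash
python3 -c "
from h import *
inc((.5335,.1629,.167),170.2-40)"
```

```text
inc [1.1  0.09 0.04] [-0.0004  0.0002 -0.0004] | t 11.73 tcp [0.534  0.163  0.1666] yaw 131.3 F [ 0.52 -1.05  4.6 ] M [-0.014  0.044  0.104] w 10.5 q [ 33.6  17.3 -12.4   0.  -60.2 -82.3]
```

Request:
move_arm(increments=[1.5, 0, 0, 0, 0, 0, 0.005, 3, 0, 0, 0, 0, 0, 0.005, 3, 0, 0, 0, 0, 0, 0.005])

```text
time_s: 11.98
tcp_pos: [0.534, 0.163, 0.1666]
ee_rot: [[0.002, -0.62, 0.785], [0.0, 0.785, 0.62], [-1.0, -0.001, 0.002]]
wrist_force: [-0.8, -0.0, 4.8]
gripper_width: 0.121
```

Request:
move_arm(increments=[1.5, 0, 0, 0, 0, 0, 0.005, 3, 0, 0, 0, 0, 0, 0.005, 3, 0, 0, 0, 0, 0, 0.005])

```text
time_s: 12.23
tcp_pos: [0.534, 0.163, 0.1666]
ee_rot: [[0.002, -0.578, 0.816], [0.0, 0.816, 0.578], [-1.0, -0.001, 0.002]]
wrist_force: [1.6, -0.1, 4.6]
gripper_width: 0.121
```

```bash
python3 -c "
from h import *
inc((.5335,.1629,.167),170.2-45)"
```

```text
inc [0.09 0.1  0.03] [-0.0004  0.0002 -0.0005] | t 12.23 tcp [0.534  0.163  0.1666] yaw 125.29 F [ 1.62 -0.14  4.58] M [-0.02  -0.055  0.132] w 10.6 q [ 33.6  17.3 -12.4   0.  -60.2 -88.4]
```

Request:
move_arm(increments=[1.5, 0, 0, 0, 0, 0, 0.005, 3, 0, 0, 0, 0, 0, 0.005, 3, 0, 0, 0, 0, 0, 0.005])

```text
time_s: 12.48
tcp_pos: [0.534, 0.163, 0.1666]
ee_rot: [[0.002, -0.534, 0.845], [0.0, 0.845, 0.534], [-1.0, -0.001, 0.002]]
wrist_force: [0.7, -0.8, 5.6]
gripper_width: 0.118
```

```bash
python3 -c "
from h import *
inc((.5335,.1629,.167),170.2-48)"
```

```text
inc [0.09 0.1  0.03] [-0.0004  0.0002 -0.0005] | t 12.48 tcp [0.534  0.163  0.1666] yaw 122.29 F [ 0.7  -0.84  5.56] M [-0.005 -0.043  0.093] w 10.3 q [ 33.6  17.3 -12.4   0.  -60.1 -91.4]
```

Request:
move_arm(increments=[1.5, 0, 0, 0, 0, 0, 0.005, 3, 0, 0, 0, 0, 0, 0.005, 3, 0, 0, 0, 0, 0, 0.005])

```text
time_s: 12.73
tcp_pos: [0.534, 0.163, 0.1666]
ee_rot: [[0.002, -0.489, 0.872], [0.0, 0.872, 0.489], [-1.0, -0.0, 0.002]]
wrist_force: [0.1, 0.7, 5.0]
gripper_width: 0.121
```

```bash
python3 -c "
from h import *
inc((.5335,.1629,.167),170.2-51)"
```

```text
inc [0.09 0.1  0.02] [-0.0004  0.0001 -0.0005] | t 12.73 tcp [0.534  0.163  0.1666] yaw 119.29 F [0.09 0.66 4.97] M [ 0.012 -0.044  0.077] w 10.5 q [ 33.6  17.3 -12.4   0.  -60.1 -94.4]
```

Request:
move_arm(increments=[1.5, 0, 0, 0, 0, 0, 0.005, 3, 0, 0, 0, 0, 0, 0.005, 3, 0, 0, 0, 0, 0, 0.005])

```text
time_s: 12.98
tcp_pos: [0.534, 0.163, 0.1666]
ee_rot: [[0.002, -0.443, 0.897], [0.0, 0.897, 0.443], [-1.0, -0.0, 0.002]]
wrist_force: [0.0, -0.5, 5.1]
gripper_width: 0.123
```

```bash
python3 -c "
from h import *
inc((.5335,.1629,.167),170.2-54)"
```

```text
inc [0.09 0.1  0.02] [-0.0004  0.0001 -0.0004] | t 12.98 tcp [0.534  0.163  0.1666] yaw 116.29 F [ 0.   -0.52  5.13] M [ 0.007 -0.053  0.088] w 10.7 q [ 33.6  17.3 -12.4   0.  -60.1 -97.4]
```

Request:
move_arm(increments=[1.5, 0, 0, 0, 0, 0, 0.005, 3, 0, 0, 0, 0, 0, 0.005, 3, 0, 0, 0, 0, 0, 0.005])

```text
time_s: 13.23
tcp_pos: [0.5339, 0.163, 0.1665]
ee_rot: [[0.001, -0.395, 0.919], [0.0, 0.919, 0.395], [-1.0, -0.0, 0.002]]
wrist_force: [-0.1, -0.4, 5.1]
gripper_width: 0.121
```

```bash
python3 -c "
from h import *
inc((.5335,.1629,.167),170.2-57)"
```

```text
inc [0.08 0.09 0.01] [-0.0005  0.0001 -0.0004] | t 13.23 tcp [0.5339 0.163  0.1665] yaw 113.28 F [-0.11 -0.41  5.13] M [ 0.025 -0.063 -0.012] w 10.5 q [  33.6   17.3  -12.4    0.   -60.1 -100.4]
```

Request:
move_arm(increments=[1.5, 0, 0, 0, 0, 0, 0.005, 3, 0, 0, 0, 0, 0, 0.005, 3, 0, 0, 0, 0, 0, 0.005])

```text
time_s: 13.48
tcp_pos: [0.5327, 0.1625, 0.1656]
ee_rot: [[-0.002, -0.346, 0.938], [-0.001, 0.938, 0.346], [-1.0, 0.0, -0.002]]
wrist_force: [-0.9, -1.0, 4.4]
gripper_width: 0.116
```

```bash
python3 -c "
from h import *
inc((.5335,.1629,.167),170.2-60)"
```

```text
inc [ 0.04 -0.09 -0.  ] [-0.0014  0.0001  0.0009] | t 13.48 tcp [0.5327 0.1625 0.1656] yaw 110.24 F [-0.95 -0.99  4.38] M [-0.137  0.407  0.025] w 10.1 q [  33.6   17.3  -12.5   -0.   -60.2 -103.4]
```

TCP z dropped from 0.1666 to 0.1656 at 60°, so the notch edge is here. I'll hold, then ease down to test.

Request:
move_arm(increments=[0, 0, 0, 0, 0, 0, 0.005, 0, 0, 0, 0, 0, 0, 0.005])

```text
time_s: 13.65
tcp_pos: [0.533, 0.1626, 0.1657]
ee_rot: [[-0.001, -0.346, 0.938], [-0.0, 0.938, 0.346], [-1.0, -0.0, -0.001]]
wrist_force: [-1.2, -0.6, 4.2]
gripper_width: 0.121
```

```bash
python3 -c "
from h import *
inc((.5335,.1629,.167),170.2-60)"
```

```text
inc [ 0.04 -0.05  0.  ] [-0.0013  0.0001  0.0006] | t 13.65 tcp [0.533  0.1626 0.1657] yaw 110.24 F [-1.19 -0.65  4.16] M [-0.109  0.403  0.037] w 10.5 q [  33.6   17.3  -12.5   -0.   -60.2 -103.4]
```

Request:
move_arm(increments=[1, 0, 0, 0, 0, 0, 0.005, 1.5, 0, 0, 0, 0, 0, 0.005, 1.5, 0, 0, 0, 0, 0, 0.005])

```text
time_s: 13.9
tcp_pos: [0.5332, 0.1628, 0.1658]
ee_rot: [[-0.0, -0.32, 0.947], [-0.0, 0.947, 0.32], [-1.0, 0.0, -0.0]]
wrist_force: [-1.2, -0.8, 4.2]
gripper_width: 0.12
```

```bash
python3 -c "
from h import *
inc((.5335,.1629,.167),170.2-62)"
```

```text
inc [ 0.47 -0.02 -0.01] [-0.0012 -0.      0.0003] | t 13.9 tcp [0.5332 0.1628 0.1658] yaw 108.67 F [-1.18 -0.77  4.15] M [0.078 0.507 0.056] w 10.4 q [  33.6   17.3  -12.5   -0.   -60.2 -105. ]
```

```bash
python3 -c "
from ov import *
ov(0,'10',kc={'scene':(.5354,.1616),'top':(.5338,.1619)},psi=yaw()-90)
for n,b,f in(('scene',(150,215,100,95),8),('top',(150,195,70,65),9)):
    crop(cv2.imread(f'pics/{n}10.png'),*b,f,f'{n}10c.png')
inc((.5335,.1629,.167),170.2-62)"
```

```text
scene [0.5332 0.1628 0.1658]
top [0.5332 0.1628 0.1658]
inc [ 0.48 -0.02 -0.  ] [-0.0012  0.      0.0003] | t 14.0 tcp [0.5332 0.1628 0.1658] yaw 108.68 F [-0.94 -0.08  4.35] M [0.015 0.493 0.018] w 10.5 q [  33.6   17.3  -12.5   -0.   -60.2 -104.9]
```

View pics/scene10c.png

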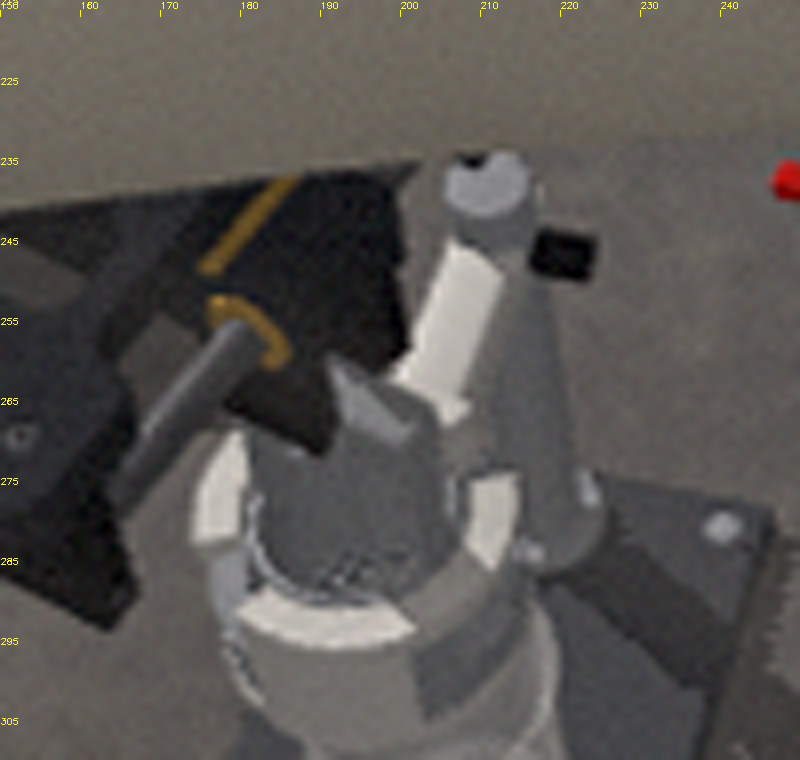

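View pics/top10c.png

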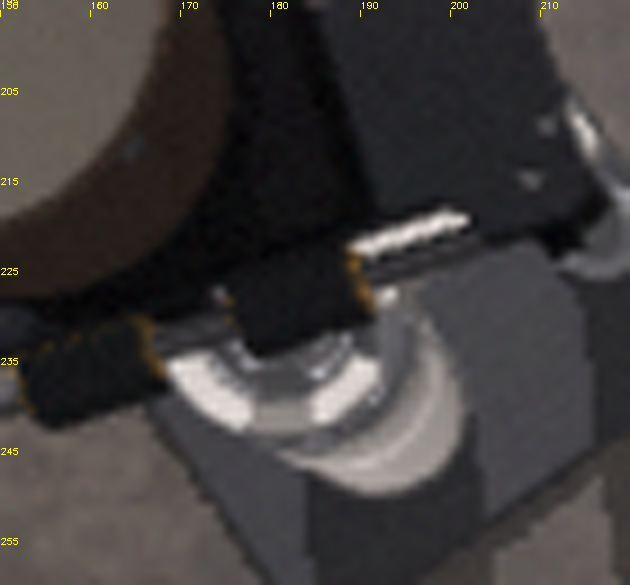

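Request:
move_arm(increments=[0.7, 0, 0, 0, 0, 0, 0.005, 1.4, 0, 0, 0, 0, 0, 0.005, 1.4, 0, 0, 0, 0, 0, 0.005])

```text
time_s: 14.25
tcp_pos: [0.5334, 0.1629, 0.1658]
ee_rot: [[0.0, -0.296, 0.955], [0.0, 0.955, 0.296], [-1.0, 0.0, 0.0]]
wrist_force: [-1.6, 0.8, 2.7]
gripper_width: 0.122
```

```bash
python3 -c "
from h import *
inc((.5335,.1629,.167),170.2-64)"
```

```text
inc [ 1.04  0.01 -0.01] [-0.0012 -0.      0.0001] | t 14.25 tcp [0.5334 0.1629 0.1658] yaw 107.24 F [-1.55  0.79  2.73] M [0.053 0.331 0.097] w 10.6 q [  33.6   17.3  -12.5   -0.   -60.1 -106.4]
```

Request:
move_arm(increments=[0.7, 0, 0, 0, 0, 0, 0.005, 1.4, 0, 0, 0, 0, 0, 0.005, 1.4, 0, 0, 0, 0, 0, 0.005])

```text
time_s: 14.5
tcp_pos: [0.5331, 0.1627, 0.1649]
ee_rot: [[-0.001, -0.272, 0.962], [-0.0, 0.962, 0.272], [-1.0, 0.0, -0.001]]
wrist_force: [1.1, 1.1, -1.3]
gripper_width: 0.118
```

```bash
python3 -c "
from h import *
inc((.5335,.1629,.167),170.2-65)"
```

```text
inc [ 0.6  -0.06 -0.  ] [-0.0021  0.0001  0.0004] | t 14.5 tcp [0.5331 0.1627 0.1649] yaw 105.8 F [ 1.09  1.13 -1.34] M [ 0.007 -0.127 -0.027] w 10.3 q [  33.6   17.4  -12.6   -0.   -60.1 -107.8]
```

Both lugs are free now: Fz is back to the sieve's own weight and the moment is about 0. Lowering into the notches at 64.4°.

Request:
move_arm(increments=[0, 0, 0, 0.0007, 0, 0, 0.005, 0, 0, 0, 0.0014, 0, 0, 0.005, 0, 0, 0, 0.0014, 0, 0, 0.005])

```text
time_s: 14.75
tcp_pos: [0.5331, 0.1626, 0.1638]
ee_rot: [[-0.001, -0.273, 0.962], [-0.0, 0.962, 0.273], [-1.0, -0.0, -0.001]]
wrist_force: [-1.2, 0.5, -1.4]
gripper_width: 0.126
```

```bash
python3 -c "
from h import *
inc((.5335,.1629,.161),170.2-65)"
```

```text
inc [ 0.66 -0.06  0.01] [0.0028 0.0002 0.0004] | t 14.75 tcp [0.5331 0.1626 0.1638] yaw 105.86 F [-1.16  0.48 -1.4 ] M [ 0.01  -0.088 -0.012] w 11.0 q [  33.6   17.5  -12.7   -0.   -59.9 -107.8]
```

Request:
move_arm(increments=[0.5, 0, 0, 0.0007, 0, 0, 0.005, 1, 0, 0, 0.0014, 0, 0, 0.005, 1, 0, 0, 0.0014, 0, 0, 0.005])

```text
time_s: 15.0
tcp_pos: [0.5332, 0.1627, 0.1628]
ee_rot: [[-0.0, -0.256, 0.967], [-0.0, 0.967, 0.256], [-1.0, -0.0, -0.0]]
wrist_force: [0.1, -0.6, -1.4]
gripper_width: 0.12
```

Request:
move_arm(increments=[0, 0, 0, 0.0005, 0, 0, 0.005, 0, 0, 0, 0.0005, 0, 0, 0.005])

```text
time_s: 15.17
tcp_pos: [0.5333, 0.1628, 0.1625]
ee_rot: [[-0.0, -0.257, 0.967], [-0.0, 0.967, 0.257], [-1.0, 0.0, -0.0]]
wrist_force: [0.5, -0.9, -0.7]
gripper_width: 0.119
```

```bash
python3 -c "
from h import *
inc((.5335,.1629,.161),170.2-65)"
```

```text
inc [-0.33 -0.01 -0.  ] [0.0015 0.0001 0.0002] | t 15.17 tcp [0.5333 0.1628 0.1625] yaw 104.87 F [ 0.49 -0.92 -0.66] M [-0.008 -0.064  0.047] w 10.4 q [  33.6   17.5  -12.8   -0.   -59.7 -108.8]
```

Request:
move_arm(increments=[0, 0, 0, 0.0005, 0, 0, 0.005, 0, 0, 0, 0.001, 0, 0, 0.005, 0, 0, 0, 0.001, 0, 0, 0.005])

```text
time_s: 15.42
tcp_pos: [0.5333, 0.1628, 0.1614]
ee_rot: [[-0.0, -0.257, 0.967], [-0.0, 0.967, 0.257], [-1.0, 0.0, -0.0]]
wrist_force: [0.9, -0.2, -2.1]
gripper_width: 0.122
```

Request:
move_arm(increments=[0, 0, 0, 0.0005, 0, 0, 0.005, 0, 0, 0, 0.0005, 0, 0, 0.005, 0, 0, 0, 0.0005, 0, 0, 0.005])

```text
time_s: 15.67
tcp_pos: [0.5333, 0.1628, 0.161]
ee_rot: [[-0.0, -0.257, 0.967], [-0.0, 0.967, 0.257], [-1.0, -0.0, -0.0]]
wrist_force: [0.4, 0.3, -1.4]
gripper_width: 0.121
```

```bash
python3 -c "
from h import *
inc((.5335,.1629,.161),170.2-65)"
```

```text
inc [-0.33 -0.    0.  ] [0.     0.0001 0.0002] | t 15.67 tcp [0.5333 0.1628 0.161 ] yaw 104.87 F [ 0.43  0.31 -1.35] M [-0.035 -0.106  0.034] w 10.5 q [  33.6   17.6  -12.9   -0.   -59.5 -108.8]
```

Request:
move_arm(increments=[0, 0, 0, 0.0005, 0, 0, 0.005, 0, 0, 0, 0.0005, 0, 0, 0.005, 0, 0, 0, 0.0005, 0, 0, 0.005])

```text
time_s: 15.92
tcp_pos: [0.5336, 0.1629, 0.1608]
ee_rot: [[0.001, -0.257, 0.966], [0.0, 0.966, 0.257], [-1.0, 0.0, 0.001]]
wrist_force: [0.7, 0.3, -0.2]
gripper_width: 0.118
```

Request:
move_arm(increments=[0, 0, 0, 0.0003, 0, 0, 0.005, 0, 0, 0, 0.0003, 0, 0, 0.005, 0, 0, 0, 0.0003, 0, 0, 0.005])

```text
time_s: 16.17
tcp_pos: [0.5337, 0.1629, 0.1607]
ee_rot: [[0.001, -0.257, 0.966], [0.0, 0.966, 0.257], [-1.0, -0.0, 0.001]]
wrist_force: [-1.2, -0.6, 2.1]
gripper_width: 0.122
```

```bash
python3 -c "
from h import *
inc((.5335,.1629,.161),170.2-65)"
```

```text
inc [-0.31  0.05  0.  ] [-0.0003  0.0001 -0.0002] | t 16.17 tcp [0.5337 0.1629 0.1607] yaw 104.89 F [-1.17 -0.6   2.12] M [-0.027 -0.064  0.002] w 10.6 q [  33.6   17.6  -12.9    0.   -59.4 -108.8]
```

Bottomed at z=0.1607, 6.0 mm below the track level, so the lugs are in the notches. I'll unload and release.

Request:
move_arm(increments=[0, 0, 0, -0.0004, 0, 0, 0.005, 0, 0, 0, -0.0004, 0, 0, 0.005, 0, 0, 0, -0.0004, 0, 0, 0.015, 0, 0, 0, -0.0004, 0, 0, 0.02, 0, 0, 0, -0.0004, 0, 0, 0.03, 0, 0, 0, -0.0004, 0, 0, 0.04, 0, 0, 0, -0.0004, 0, 0, 0.045, 0, 0, 0, -0.0004, 0, 0, 0.045])

```text
time_s: 16.83
tcp_pos: [0.5332, 0.1627, 0.1605]
ee_rot: [[-0.0, -0.257, 0.967], [-0.0, 0.967, 0.257], [-1.0, -0.0, -0.0]]
wrist_force: [1.0, 1.3, 0.2]
gripper_width: 0.444
```

```bash
python3 -c "
from h import *
inc((.5335,.1629,.30),170.2-65)"
```

```text
inc [-0.33 -0.02  0.  ] [-1.395e-01  1.000e-04  2.000e-04] | t 16.83 tcp [0.5332 0.1627 0.1605] yaw 104.87 F [1.   1.25 0.2 ] M [ 0.019  0.027 -0.035] w 38.6 q [  33.6   17.6  -12.9   -0.   -59.5 -108.8]
```

Now retreat straight up, then clear of the camera view.

Request:
move_arm(increments=[0, 0, 0, 0, 0, 0, 0.045, 0, 0, 0, -0.004, 0, 0, 0.045, 0, 0, 0, -0.01, 0, 0, 0.045, 0, 0, 0, -0.02, 0, 0, 0.045, 0, 0, 0, -0.035, 0, 0, 0.045, 0, 0, 0, -0.06, 0, 0, 0.045, 0, 0, 0, -0.09, 0, 0, 0.045, 0, 0, 0, -0.12, 0, 0, 0.045, 0, 0, 0, -0.14, 0, 0, 0.045, 0, 0, 0, -0.14, 0, 0, 0.045])

```text
time_s: 17.67
tcp_pos: [0.5357, 0.1635, 0.3076]
ee_rot: [[0.011, -0.257, 0.966], [0.005, 0.966, 0.257], [-1.0, 0.002, 0.012]]
wrist_force: [0.5, -0.3, 0.1]
gripper_width: 0.517
```

```bash
python3 -c "
from h import *
inc((.45,.35,.30),170.2-65)
for n,b,f in(('scene',(160,225,80,85),7),('top',(150,195,70,65),8)):
    im=np.ascontiguousarray(r.capture(n)[:,:,::-1]);cv2.imwrite(f'pics/{n}11.png',im);crop(im,*b,f,f'{n}11c.png')"
```

```text
inc [-0.3   0.69 -0.09] [ 0.0075  0.2023 -0.035 ] | t 17.67 tcp [0.5357 0.1635 0.3076] yaw 104.9 F [ 0.47 -0.3   0.13] M [ 0.028 -0.047  0.019] w 44.9 q [ 3.360e+01  1.210e+01  1.000e+00  1.000e-01 -7.820e+01 -1.088e+02]
```

View pics/scene11c.png

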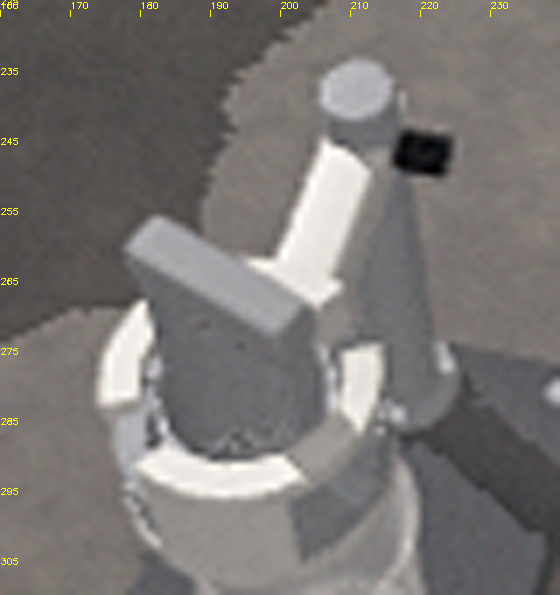

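View pics/scene11.png

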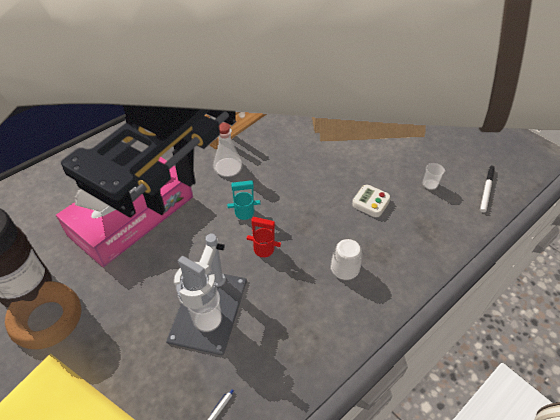

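View pics/top11.png

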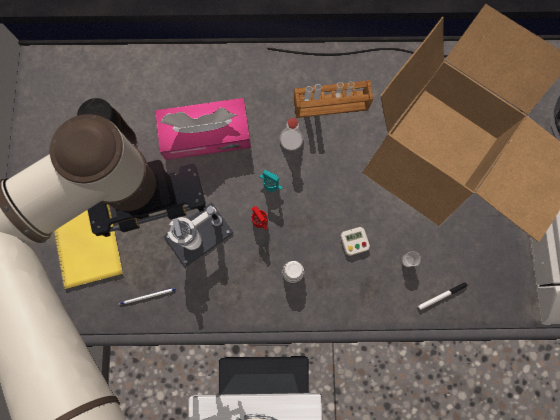

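The sieve stands in the ring, bar centred near scene (191,265), with the jar, timer, beaker and look-alikes unmoved. One numeric check of height, yaw and bystanders.

```bash
python3 - <<'E'
from h import *
def q(x,y,f,x0,y0): return (x/f+x0-.5+.5/f,y/f+y0-.5+.5/f)
S=[q(*p,7,160,225) for p in[(157,215),(318,306),(279,335),(125,248)]]
P=np.array([plane("scene",p,.180) for p in S]);print("bar centre",P.mean(0).round(4),"ring scene .5354,.1616");a=P[0]-P[1];print("yaw",np.degrees(np.arctan2(a[1],a[0])),np.linalg.norm(a),np.linalg.norm(P[1]-P[2]))
for n,bx in(("scene",(330,180,395,285)),("scene",(185,300,240,350)),("top",(275,225,375,290))):
    x0,y0,x1,y1=bx;A=cv2.imread(f"pics/{n}0.png")[y0:y1,x0:x1].astype(int);B=cv2.imread(f"pics/{n}11.png")[y0:y1,x0:x1].astype(int)
    print(n,bx,"changed px",(abs(A-B).max(2)>40).sum())
E
```

```text
bar centre [0.5332 0.1622 0.18  ] ring scene .5354,.1616
yaw 15.89994230962016 0.04202482676708639 0.010060542732085195
scene (330, 180, 395, 285) changed px 48
scene (185, 300, 240, 350) changed px 0
top (275, 225, 375, 290) changed px 11
```

View pics/top11c.png

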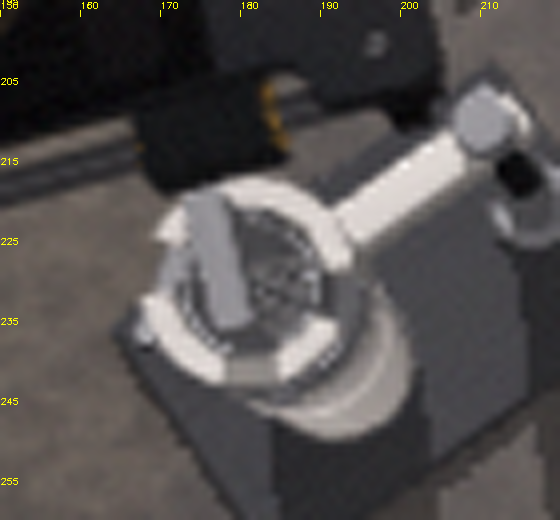

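```bash
python3 - <<'E'
from h import *
def q(x,y,f,x0,y0): return (x/f+x0-.5+.5/f,y/f+y0-.5+.5/f)
S=[q(*p,7,160,225) for p in[(157,215),(318,306),(279,335),(125,248)]]
T=[q(*p,8,150,195) for p in[(220,190),(252,318),(217,328),(183,200)]]
print("tri c",tri(np.mean(S,0),np.mean(T,0)))
for i in((0,3),(1,2)): print("end",tri(np.mean([S[k] for k in i],0),np.mean([T[k] for k in i],0)))
P=np.array([plane("top",p,.180) for p in T]);print(P.mean(0))
n0=cv2.imread("pics/scene0.png").astype(int);n1=cv2.imread("pics/scene11.png").astype(int)
m=(abs(n0-n1).max(2)>40)[180:285,330:395];ys,xs=np.nonzero(m);print(np.c_[xs+330,ys+180].min(0),np.c_[xs+330,ys+180].max(0),np.median(np.c_[xs+330,ys+180],0))
c=[r.capture("scene")[:,:,::-1] for _ in range(1)][0];crop(np.ascontiguousarray(c),165,245,50,50,12,"s12c.png");cv2.imwrite("pics/s12.png",c)
E
```

```text
tri c (array([0.53281413, 0.16191951, 0.17978611]), np.float64(0.0007528151797288049))
end (array([0.55124431, 0.16741521, 0.18079205]), np.float64(0.002506799529963643))
end (array([0.51449568, 0.15650163, 0.17897165]), np.float64(0.0008196686852964044))
[0.53254726 0.16162802 0.18      ]
[330 225] [341 235] [335. 232.]
```

View pics/s12c.png

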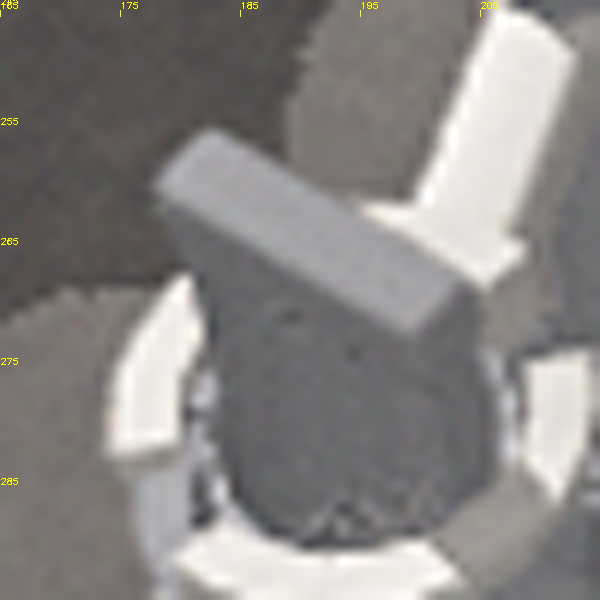

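```bash
python3 - <<'E'
from h import *
im=cv2.imread("pics/s12.png");n='scene'
x0,y0,w,h,f=165,245,60,60,10
c=cv2.resize(im[y0:y0+h,x0:x0+w],None,fx=f,fy=f,interpolation=cv2.INTER_CUBIC);cl=c.copy()
e=np.radians(15.5);ax=np.array([np.cos(e),np.sin(e),0]);ay=np.array([-ax[1],ax[0],0])
def dr(P,col):
    q=((proj(n,P)-[x0,y0]+.5)*f-.5).round().astype(np.int32); cv2.polylines(c,[q],True,col,1)
for o in([.5354,.1616,0],):
    o=np.array(o)
    for sg in(1,-1):
        dr(np.array([o+sg*ax*.033+ay*t+[0,0,z] for t,z in((.004,.116),(-.004,.116),(-.004,.122),(.004,.122))]),(0,0,255))
    dr(np.array([o+[0,0,.18]+ax*rr+ay*t for rr,t in((-.021,.006),(.021,.006),(.021,-.006),(-.021,-.006))]),(255,0,255))
    a=np.radians(np.arange(0,360,5));dr(np.c_[o[0]+.02*np.cos(a),o[1]+.02*np.sin(a),0*a+.134],(0,255,0))
cv2.imwrite("pics/s13.png",cv2.resize(np.hstack([cl[:,:],c]),None,fx=.66,fy=.66))
t=cv2.imread("pics/top11.png");n='top';x0,y0,w,h,f=160,205,50,50,12
c=cv2.resize(t[y0:y0+h,x0:x0+w],None,fx=f,fy=f,interpolation=cv2.INTER_CUBIC)
o=np.array([.5338,.1619,0])
dr(np.array([o+[0,0,.18]+ax*rr+ay*t for rr,t in((-.021,.006),(.021,.006),(.021,-.006),(-.021,-.006))]),(255,0,255))
dr(np.c_[o[0]+.02*np.cos(a),o[1]+.02*np.sin(a),0*a+.134],(0,255,0))
dr(np.c_[o[0]+.03*np.cos(a),o[1]+.03*np.sin(a),0*a+.139],(255,255,0))
cv2.imwrite("pics/t13.png",c)
E
```

```text
(no output)
```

View pics/s13.png

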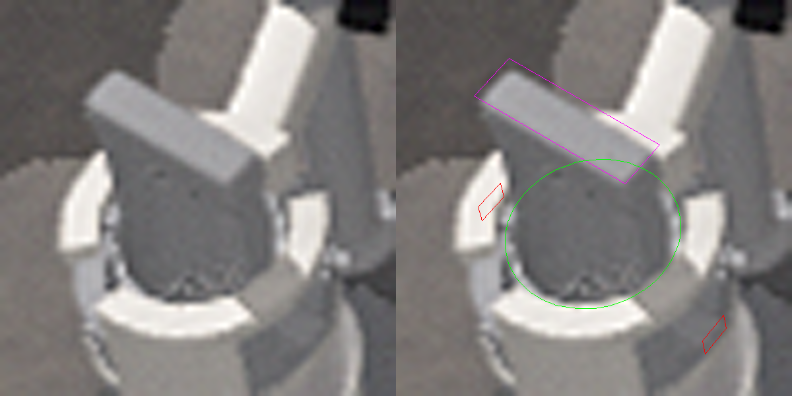

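View pics/t13.png

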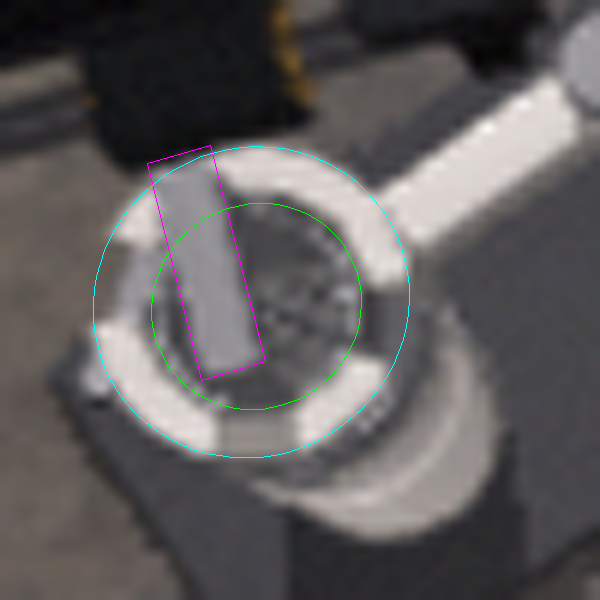

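```bash
python3 -c "
from station import r
print(r.sense()['time_s'],r.sense()['wrist_force'].round(2)); print(r.finish_job())"
```

```text
17.8167 [ 0.38  0.19 -0.83]
the job is handed in; nothing more can be done
None
```

The steel sieve is hanging in the bayonet ring with its lugs in the locking notches, and I handed the job in at 17.8 s of the 72 s allowed.

- **Entry:** I gripped the sieve by its bar and let the lugs down through the slots. They touched the track at a TCP height of 0.1668 m with about 2 N.
- **Turn:** I turned it clockwise under light pressure, 4–7 N by the wrist reading. One lug dropped at about 60° and the other at about 64°. The turn moment stayed around 0.1 N·m, and I felt no hit on the stop.
- **Locking:** The lugs bottomed out 6 mm below the track, which is the notch depth. I then opened the gripper and backed straight up, clear of everything.

Last checks:
- **Height and angle:** The bar's top measured 0.1798 m high, against 0.180 m expected when locked. It is turned about 65° from the slots.
- **Bystanders:** The area around the beaker is unchanged. Around the jar and timer only a few pixels differed: a small patch in the scene view that I took for the arm's shadow, and 11 pixels in the top view that I did not trace.
- **Centring and tilt:** The cameras disagreed slightly. In the top view the bar lies on its predicted outline. In the scene view it sits about 2 mm towards −x, and the two-view estimate of its ends gave about 2–3° of tilt. I took this as measurement noise because the height and the 6 mm drop agree, but I did not test it by touch.

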